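# Load the oven shuttle and release it

## Robot

A 6-joint arm with a two-finger parallel gripper is mounted at the origin on the work surface. World frame = base frame: x ahead of the robot, y to its left, z up, the work surface at z = 0. Lengths are in m, angles in degrees, forces in N, time in s.
With the tool pointing down it reaches from about 0.375 to 0.9 m from the base axis. Payload 3.1 kg.
Tool frame: the origin (TCP) lies at the very end of the fingers, on their centre line; the grasp point (between the pads) lies 19 mm behind it (bot.tcp_to_grasp is the distance from the TCP to the grasp point, in m); z points along the fingers, y is the line along which they close (so a half turn about z gives the same grasp; the last joint's range is limited). The gripper opens to 87 mm and grips with 3 to 60 N. Pads are 19 mm wide; open, the fingers measure 117 mm over their backs; the gripper's body (75 mm by 190 mm) begins 51 mm behind the grasp point.
Start: joints at [63.111, 30.224, 82.088, -0, 67.689, -10.227], TCP at [0.179, 0.599, 0.223] pointing down, gripper open.
Joint ranges: [-176.69, 176.69], [-43.24, 126.21], [12.49, 139.97], [-82, 262], [0, 151.66], [-163.58, 163.58]. Speed limits (degrees/s): [159.86, 159.86, 180, 180, 180, 180].

## Interface

Orientations are given as a 3x3 rotation matrix whose columns are the frame's x, y, z axes.
In Python, from rig import telemetry, capture, camera_info, job, bot gives the robot as it stands. The module is installed in compiled form; this text tells all that it offers.
- The arm moves only by the tool carry_out, never from a script. Its argument "deltas" is a list that holds one entry, the list of rows, each a list of 7 numbers: the shift along the tool's x, y, z scaled (see below), then the turn, a rotation vector about the tool's x, y, z scaled (see below), then the closure, from -1 (fully open) to 1 (shut). In form: [[[dx, dy, dz, ax, ay, az, claw], ...]]. A call has exactly 10 rows; each row is the pose to reach, as a shift and turn from the pose commanded when the call began, along the tool's axes at that moment, turning the shorter way round; what a row does not reach only later rows make up. The controller multiplies each number of a shift by 15 cm and each number of a turn by 360 degrees. A row lasts 1/12 s, in which the tool goes at most 41.7 mm and 7.16 degrees, less where a joint would pass 70% of its speed; a pose out of reach is approached as far as the arm can. A call with a number of a shift or a turn outside -1 to 1 is refused whole. A call with a gripper value outside its range is refused whole. The fingers move at their own pace and stop on an object; the grip force is fixed at half the most. Time passes only in rows, so rows that repeat a pose let the fingers close, or fill a call up. It gives the time, the measured TCP pose, the force, the opening and the grip force at its end, in the units of the state.
- telemetry.read_state(): the state, without advancing time (a new reading comes with each control period).
- capture(name): name is "scene" or "top"; returns the picture (384x512x3 uint8, red, green, blue); there is no depth.
- camera_info(name): a dict with "mtx" (3x3 intrinsics, pixels), "cam_to_world" (4x4, takes a point from camera to world coordinates). Camera axes: x right, y down, z forward; pixel columns grow to the right and rows downward; lengths in m; the calibration is good to about 2 mm. A picture is of the moment at which its call begins. camera_info takes no time and is no camera call.
- job.hand_in(): hands the job in; it is judged then, once.
The state is a dict: "time_s": time; "joint_positions": joint angles; "qvel": joint speeds; "tau": joint torques, N m; "position": TCP position; "tcp_rot": TCP orientation; "force": force on the tool from outside, world axes, zero at the start; "moment": the same for the moment, N m; "opening": opening from 0.0 (shut) to 1.0 (fully open); "grasp_force": force on a finger pad.
Only numpy, scipy, OpenCV 4.12 (cv2) and the standard library are available. Lean on these libraries where they do the work, as an engineer would, in place of code of your own. Each camera call takes 0.05 s, during which the arm holds its last target. There are 200 camera calls.

## Task

Lift each lidded crucible to feel whether it is charged or empty: lay every charged one in an outline of its own of the pinwheel marked on the shuttle carriage's slab (any outlines; spare ones stay free) and stand any empty one, much the lighter, on the wooden return board, all upright. When they are all set down, draw the locking pin out of its bore and park it upright in the open notch at the side of the same bracket, hanging by its collar, and then slide the carriage along its rail until you feel it hard against its end stop. At the end the crucibles must still lie in their outlines and on the board; leave the other things on the bench where they are.

Things in the scene. Friction and masses are not known exactly. Their poses are not given: they have to be found in the camera images.
- s1: white lidded crucible, 84 (x) x 56 (y) mm, 40 mm high to the lid's flat top, on it a grip rib 46 (x) x 14 (y) mm, 28 mm tall (top at 68 mm). Origin: centre of the underside, z up. All look alike: charged ones weigh about 0.66 kg, empty ones about 0.24 kg (within 13 %), to be felt by lifting. 4 to 6 are present, none to two of them empty; the others read None
- s2: white lidded crucible, 84 (x) x 56 (y) mm, 40 mm high to the lid's flat top, on it a grip rib 46 (x) x 14 (y) mm, 28 mm tall (top at 68 mm). Origin: centre of the underside, z up. All look alike: charged ones weigh about 0.66 kg, empty ones about 0.24 kg (within 13 %), to be felt by lifting. 4 to 6 are present, none to two of them empty; the others read None
- s3: white lidded crucible, 84 (x) x 56 (y) mm, 40 mm high to the lid's flat top, on it a grip rib 46 (x) x 14 (y) mm, 28 mm tall (top at 68 mm). Origin: centre of the underside, z up. All look alike: charged ones weigh about 0.66 kg, empty ones about 0.24 kg (within 13 %), to be felt by lifting. 4 to 6 are present, none to two of them empty; the others read None
- s4: white lidded crucible, 84 (x) x 56 (y) mm, 40 mm high to the lid's flat top, on it a grip rib 46 (x) x 14 (y) mm, 28 mm tall (top at 68 mm). Origin: centre of the underside, z up. All look alike: charged ones weigh about 0.66 kg, empty ones about 0.24 kg (within 13 %), to be felt by lifting. 4 to 6 are present, none to two of them empty; the others read None
- s5: white lidded crucible, 84 (x) x 56 (y) mm, 40 mm high to the lid's flat top, on it a grip rib 46 (x) x 14 (y) mm, 28 mm tall (top at 68 mm). Origin: centre of the underside, z up. All look alike: charged ones weigh about 0.66 kg, empty ones about 0.24 kg (within 13 %), to be felt by lifting. 4 to 6 are present, none to two of them empty; the others read None
- s6: white lidded crucible, 84 (x) x 56 (y) mm, 40 mm high to the lid's flat top, on it a grip rib 46 (x) x 14 (y) mm, 28 mm tall (top at 68 mm). Origin: centre of the underside, z up. All look alike: charged ones weigh about 0.66 kg, empty ones about 0.24 kg (within 13 %), to be felt by lifting. 4 to 6 are present, none to two of them empty; the others read None
- pin: steel locking pin, round shank 14 mm thick and 55 mm long, then a collar 34 mm wide and 6 mm thick, then a black flat grip 46 (its x) x 14 (its y) mm and 40 mm tall; 101 mm in all. Origin: the lower tip, z up the pin. It starts in the bore, its collar resting on the bracket, and blocks the carriage
- rail: grey shuttle rail fixed to the bench, with a steel lock bracket at its +y end. Origin: on the bench under the rail's middle; y along the rail. The bracket is a plate 15 mm thick, 90 mm wide, its upper face 62 mm above the bench
- bore (a point): centre of the round bore, 18 mm wide, in the bracket's upper face; axes as the rail's
- notch (a point): parking point in the bracket's side notch, level with the bracket's upper face, 45 mm from the bore; the notch is a slot 22 mm wide (x), through the plate, open at the +y edge; it runs from 18 mm before this point to the edge 32 mm beyond it. A parked pin hangs by its collar, tip 55 mm below this point; axes as the rail's
- carriage (a joint): travel of the carriage, m: 0 locked for loading, growing toward the rail's -y end. Its end stop is hidden under the slab, 70 to 130 mm along, to be felt; sliding takes about 3 N. It carries a dark slab 178 mm square, upper face 50 mm above the bench, with a rim 8 mm high, 6 mm wide
- handle (a point): top centre of the carriage's black upright handle on its -x side: 26 (x) x 14 (y) mm, 50 mm tall above slab level; axes as the rail's
- slot1 (a point): centre of outline 1 on the carriage slab, on the slab's upper face; axes are those of the carriage (as the rail's). A crucible here lies with its long side along the x axis. The four outlines, 84 x 56 mm each and 6 mm apart, form a pinwheel with a small open middle
- slot2 (a point): centre of outline 2 on the carriage slab, on the slab's upper face; axes are those of the carriage (as the rail's). A crucible here lies with its long side along the y axis
- slot3 (a point): centre of outline 3 on the carriage slab, on the slab's upper face; axes are those of the carriage (as the rail's). A crucible here lies with its long side along the x axis
- slot4 (a point): centre of outline 4 on the carriage slab, on the slab's upper face; axes are those of the carriage (as the rail's). A crucible here lies with its long side along the y axis
- board: wooden return board fixed on the bench, 130 (x) x 200 (y) x 12 mm thick; origin: centre of its underside
- mortar: bystander: stone bowl, 90 mm wide, 50 mm high; origin under its centre
- brush: bystander: brush 180 mm long, lying along its x
- beaker: bystander: glass beaker 60 mm wide, 80 mm high
- reagent: bystander: amber bottle 60 mm wide, 105 mm high
- jar: bystander: white jar 60 mm wide, 75 mm high
- spatula: bystander: spatula 200 mm long, lying along its x
- can: bystander: metal can 70 mm wide, 100 mm high
Not all that is in view belongs to the job. What is shaped like the s5 but red or yellow is not meant.

How it is judged (in metres and radians):
On the way, in this order (a step that is already met when the one before it is completed fails the run):
1. all charged crucibles lie in outlines on the slab and all empty ones stand on the board, the carriage not yet moved (((((horizontal distance between s1 and slot1 below 0.01 m and angle between the x axis of s1 and the x axis of slot1, either way round below 0.15 rad and z of s1 in the frame of slot1 between -0.006 and 0.006 m) or (horizontal distance between s1 and slot2 below 0.01 m and angle between the x axis of s1 and the y axis of slot2, either way round below 0.15 rad and z of s1 in the frame of slot2 between -0.006 and 0.006 m) or (horizontal distance between s1 and slot3 below 0.01 m and angle between the x axis of s1 and the x axis of slot3, either way round below 0.15 rad and z of s1 in the frame of slot3 between -0.006 and 0.006 m) or (horizontal distance between s1 and slot4 below 0.01 m and angle between the x axis of s1 and the y axis of slot4, either way round below 0.15 rad and z of s1 in the frame of slot4 between -0.006 and 0.006 m)) and angle between s1's own z axis and vertical below 0.1 rad and linear speed of s1 below 0.02 m/s and contact force between s1 and rail above 4 N) or (x of s1 in the frame of board between -0.055 and 0.055 m and y of s1 in the frame of board between -0.09 and 0.09 m and z of s1 in the frame of board between 0.006 and 0.018 m and angle between s1's own z axis and vertical below 0.1 rad and linear speed of s1 below 0.02 m/s and contact force between s1 and board below 4 N)) and ((((horizontal distance between s2 and slot1 below 0.01 m and angle between the x axis of s2 and the x axis of slot1, either way round below 0.15 rad and z of s2 in the frame of slot1 between -0.006 and 0.006 m) or (horizontal distance between s2 and slot2 below 0.01 m and angle between the x axis of s2 and the y axis of slot2, either way round below 0.15 rad and z of s2 in the frame of slot2 between -0.006 and 0.006 m) or (horizontal distance between s2 and slot3 below 0.01 m and angle between the x axis of s2 and the x axis of slot3, either way round below 0.15 rad and z of s2 in the frame of slot3 between -0.006 and 0.006 m) or (horizontal distance between s2 and slot4 below 0.01 m and angle between the x axis of s2 and the y axis of slot4, either way round below 0.15 rad and z of s2 in the frame of slot4 between -0.006 and 0.006 m)) and angle between s2's own z axis and vertical below 0.1 rad and linear speed of s2 below 0.02 m/s and contact force between s2 and rail above 4 N) or (x of s2 in the frame of board between -0.055 and 0.055 m and y of s2 in the frame of board between -0.09 and 0.09 m and z of s2 in the frame of board between 0.006 and 0.018 m and angle between s2's own z axis and vertical below 0.1 rad and linear speed of s2 below 0.02 m/s and contact force between s2 and board below 4 N)) and ((((horizontal distance between s3 and slot1 below 0.01 m and angle between the x axis of s3 and the x axis of slot1, either way round below 0.15 rad and z of s3 in the frame of slot1 between -0.006 and 0.006 m) or (horizontal distance between s3 and slot2 below 0.01 m and angle between the x axis of s3 and the y axis of slot2, either way round below 0.15 rad and z of s3 in the frame of slot2 between -0.006 and 0.006 m) or (horizontal distance between s3 and slot3 below 0.01 m and angle between the x axis of s3 and the x axis of slot3, either way round below 0.15 rad and z of s3 in the frame of slot3 between -0.006 and 0.006 m) or (horizontal distance between s3 and slot4 below 0.01 m and angle between the x axis of s3 and the y axis of slot4, either way round below 0.15 rad and z of s3 in the frame of slot4 between -0.006 and 0.006 m)) and angle between s3's own z axis and vertical below 0.1 rad and linear speed of s3 below 0.02 m/s and contact force between s3 and rail above 4 N) or (x of s3 in the frame of board between -0.055 and 0.055 m and y of s3 in the frame of board between -0.09 and 0.09 m and z of s3 in the frame of board between 0.006 and 0.018 m and angle between s3's own z axis and vertical below 0.1 rad and linear speed of s3 below 0.02 m/s and contact force between s3 and board below 4 N)) and ((((horizontal distance between s4 and slot1 below 0.01 m and angle between the x axis of s4 and the x axis of slot1, either way round below 0.15 rad and z of s4 in the frame of slot1 between -0.006 and 0.006 m) or (horizontal distance between s4 and slot2 below 0.01 m and angle between the x axis of s4 and the y axis of slot2, either way round below 0.15 rad and z of s4 in the frame of slot2 between -0.006 and 0.006 m) or (horizontal distance between s4 and slot3 below 0.01 m and angle between the x axis of s4 and the x axis of slot3, either way round below 0.15 rad and z of s4 in the frame of slot3 between -0.006 and 0.006 m) or (horizontal distance between s4 and slot4 below 0.01 m and angle between the x axis of s4 and the y axis of slot4, either way round below 0.15 rad and z of s4 in the frame of slot4 between -0.006 and 0.006 m)) and angle between s4's own z axis and vertical below 0.1 rad and linear speed of s4 below 0.02 m/s and contact force between s4 and rail above 4 N) or (x of s4 in the frame of board between -0.055 and 0.055 m and y of s4 in the frame of board between -0.09 and 0.09 m and z of s4 in the frame of board between 0.006 and 0.018 m and angle between s4's own z axis and vertical below 0.1 rad and linear speed of s4 below 0.02 m/s and contact force between s4 and board below 4 N)) and ((((horizontal distance between s5 and slot1 below 0.01 m and angle between the x axis of s5 and the x axis of slot1, either way round below 0.15 rad and z of s5 in the frame of slot1 between -0.006 and 0.006 m) or (horizontal distance between s5 and slot2 below 0.01 m and angle between the x axis of s5 and the y axis of slot2, either way round below 0.15 rad and z of s5 in the frame of slot2 between -0.006 and 0.006 m) or (horizontal distance between s5 and slot3 below 0.01 m and angle between the x axis of s5 and the x axis of slot3, either way round below 0.15 rad and z of s5 in the frame of slot3 between -0.006 and 0.006 m) or (horizontal distance between s5 and slot4 below 0.01 m and angle between the x axis of s5 and the y axis of slot4, either way round below 0.15 rad and z of s5 in the frame of slot4 between -0.006 and 0.006 m)) and angle between s5's own z axis and vertical below 0.1 rad and linear speed of s5 below 0.02 m/s and contact force between s5 and rail above 4 N) or (x of s5 in the frame of board between -0.055 and 0.055 m and y of s5 in the frame of board between -0.09 and 0.09 m and z of s5 in the frame of board between 0.006 and 0.018 m and angle between s5's own z axis and vertical below 0.1 rad and linear speed of s5 below 0.02 m/s and contact force between s5 and board below 4 N)) and ((((horizontal distance between s6 and slot1 below 0.01 m and angle between the x axis of s6 and the x axis of slot1, either way round below 0.15 rad and z of s6 in the frame of slot1 between -0.006 and 0.006 m) or (horizontal distance between s6 and slot2 below 0.01 m and angle between the x axis of s6 and the y axis of slot2, either way round below 0.15 rad and z of s6 in the frame of slot2 between -0.006 and 0.006 m) or (horizontal distance between s6 and slot3 below 0.01 m and angle between the x axis of s6 and the x axis of slot3, either way round below 0.15 rad and z of s6 in the frame of slot3 between -0.006 and 0.006 m) or (horizontal distance between s6 and slot4 below 0.01 m and angle between the x axis of s6 and the y axis of slot4, either way round below 0.15 rad and z of s6 in the frame of slot4 between -0.006 and 0.006 m)) and angle between s6's own z axis and vertical below 0.1 rad and linear speed of s6 below 0.02 m/s and contact force between s6 and rail above 4 N) or (x of s6 in the frame of board between -0.055 and 0.055 m and y of s6 in the frame of board between -0.09 and 0.09 m and z of s6 in the frame of board between 0.006 and 0.018 m and angle between s6's own z axis and vertical below 0.1 rad and linear speed of s6 below 0.02 m/s and contact force between s6 and board below 4 N)) and value of joint carriage below 0.02 m), for 0.2 s.
2. the pin hangs upright and let go in the side notch, the carriage not yet slid home (horizontal distance between pin and notch below 0.02 m and angle between pin's own z axis and vertical below 0.12 rad and linear speed of pin below 0.02 m/s and z of pin in the frame of notch between -0.06 and -0.05 m and contact force between pin and the fingers below 0.5 N and value of joint carriage below 0.05 m), for 0.2 s.
3. the carriage is against its end stop (value of joint carriage above 0.094 m), for 0.2 s.
At the end, for the whole second after the job is handed in: Charged crucibles upright on the slab, each within 10 mm and 0.15 rad of its own outline; empty ones upright on the board, centres within 55 mm (x) and 90 mm (y) of its centre; pin hanging by its collar in the notch, within 20 mm of its point; carriage within 6 mm of its stop; all at rest (((((horizontal distance between s1 and slot1 below 0.01 m and angle between the x axis of s1 and the x axis of slot1, either way round below 0.15 rad and z of s1 in the frame of slot1 between -0.006 and 0.006 m) or (horizontal distance between s1 and slot2 below 0.01 m and angle between the x axis of s1 and the y axis of slot2, either way round below 0.15 rad and z of s1 in the frame of slot2 between -0.006 and 0.006 m) or (horizontal distance between s1 and slot3 below 0.01 m and angle between the x axis of s1 and the x axis of slot3, either way round below 0.15 rad and z of s1 in the frame of slot3 between -0.006 and 0.006 m) or (horizontal distance between s1 and slot4 below 0.01 m and angle between the x axis of s1 and the y axis of slot4, either way round below 0.15 rad and z of s1 in the frame of slot4 between -0.006 and 0.006 m)) and angle between s1's own z axis and vertical below 0.1 rad and linear speed of s1 below 0.02 m/s and contact force between s1 and rail above 4 N) or (x of s1 in the frame of board between -0.055 and 0.055 m and y of s1 in the frame of board between -0.09 and 0.09 m and z of s1 in the frame of board between 0.006 and 0.018 m and angle between s1's own z axis and vertical below 0.1 rad and linear speed of s1 below 0.02 m/s and contact force between s1 and board below 4 N)) and ((((horizontal distance between s2 and slot1 below 0.01 m and angle between the x axis of s2 and the x axis of slot1, either way round below 0.15 rad and z of s2 in the frame of slot1 between -0.006 and 0.006 m) or (horizontal distance between s2 and slot2 below 0.01 m and angle between the x axis of s2 and the y axis of slot2, either way round below 0.15 rad and z of s2 in the frame of slot2 between -0.006 and 0.006 m) or (horizontal distance between s2 and slot3 below 0.01 m and angle between the x axis of s2 and the x axis of slot3, either way round below 0.15 rad and z of s2 in the frame of slot3 between -0.006 and 0.006 m) or (horizontal distance between s2 and slot4 below 0.01 m and angle between the x axis of s2 and the y axis of slot4, either way round below 0.15 rad and z of s2 in the frame of slot4 between -0.006 and 0.006 m)) and angle between s2's own z axis and vertical below 0.1 rad and linear speed of s2 below 0.02 m/s and contact force between s2 and rail above 4 N) or (x of s2 in the frame of board between -0.055 and 0.055 m and y of s2 in the frame of board between -0.09 and 0.09 m and z of s2 in the frame of board between 0.006 and 0.018 m and angle between s2's own z axis and vertical below 0.1 rad and linear speed of s2 below 0.02 m/s and contact force between s2 and board below 4 N)) and ((((horizontal distance between s3 and slot1 below 0.01 m and angle between the x axis of s3 and the x axis of slot1, either way round below 0.15 rad and z of s3 in the frame of slot1 between -0.006 and 0.006 m) or (horizontal distance between s3 and slot2 below 0.01 m and angle between the x axis of s3 and the y axis of slot2, either way round below 0.15 rad and z of s3 in the frame of slot2 between -0.006 and 0.006 m) or (horizontal distance between s3 and slot3 below 0.01 m and angle between the x axis of s3 and the x axis of slot3, either way round below 0.15 rad and z of s3 in the frame of slot3 between -0.006 and 0.006 m) or (horizontal distance between s3 and slot4 below 0.01 m and angle between the x axis of s3 and the y axis of slot4, either way round below 0.15 rad and z of s3 in the frame of slot4 between -0.006 and 0.006 m)) and angle between s3's own z axis and vertical below 0.1 rad and linear speed of s3 below 0.02 m/s and contact force between s3 and rail above 4 N) or (x of s3 in the frame of board between -0.055 and 0.055 m and y of s3 in the frame of board between -0.09 and 0.09 m and z of s3 in the frame of board between 0.006 and 0.018 m and angle between s3's own z axis and vertical below 0.1 rad and linear speed of s3 below 0.02 m/s and contact force between s3 and board below 4 N)) and ((((horizontal distance between s4 and slot1 below 0.01 m and angle between the x axis of s4 and the x axis of slot1, either way round below 0.15 rad and z of s4 in the frame of slot1 between -0.006 and 0.006 m) or (horizontal distance between s4 and slot2 below 0.01 m and angle between the x axis of s4 and the y axis of slot2, either way round below 0.15 rad and z of s4 in the frame of slot2 between -0.006 and 0.006 m) or (horizontal distance between s4 and slot3 below 0.01 m and angle between the x axis of s4 and the x axis of slot3, either way round below 0.15 rad and z of s4 in the frame of slot3 between -0.006 and 0.006 m) or (horizontal distance between s4 and slot4 below 0.01 m and angle between the x axis of s4 and the y axis of slot4, either way round below 0.15 rad and z of s4 in the frame of slot4 between -0.006 and 0.006 m)) and angle between s4's own z axis and vertical below 0.1 rad and linear speed of s4 below 0.02 m/s and contact force between s4 and rail above 4 N) or (x of s4 in the frame of board between -0.055 and 0.055 m and y of s4 in the frame of board between -0.09 and 0.09 m and z of s4 in the frame of board between 0.006 and 0.018 m and angle between s4's own z axis and vertical below 0.1 rad and linear speed of s4 below 0.02 m/s and contact force between s4 and board below 4 N)) and ((((horizontal distance between s5 and slot1 below 0.01 m and angle between the x axis of s5 and the x axis of slot1, either way round below 0.15 rad and z of s5 in the frame of slot1 between -0.006 and 0.006 m) or (horizontal distance between s5 and slot2 below 0.01 m and angle between the x axis of s5 and the y axis of slot2, either way round below 0.15 rad and z of s5 in the frame of slot2 between -0.006 and 0.006 m) or (horizontal distance between s5 and slot3 below 0.01 m and angle between the x axis of s5 and the x axis of slot3, either way round below 0.15 rad and z of s5 in the frame of slot3 between -0.006 and 0.006 m) or (horizontal distance between s5 and slot4 below 0.01 m and angle between the x axis of s5 and the y axis of slot4, either way round below 0.15 rad and z of s5 in the frame of slot4 between -0.006 and 0.006 m)) and angle between s5's own z axis and vertical below 0.1 rad and linear speed of s5 below 0.02 m/s and contact force between s5 and rail above 4 N) or (x of s5 in the frame of board between -0.055 and 0.055 m and y of s5 in the frame of board between -0.09 and 0.09 m and z of s5 in the frame of board between 0.006 and 0.018 m and angle between s5's own z axis and vertical below 0.1 rad and linear speed of s5 below 0.02 m/s and contact force between s5 and board below 4 N)) and ((((horizontal distance between s6 and slot1 below 0.01 m and angle between the x axis of s6 and the x axis of slot1, either way round below 0.15 rad and z of s6 in the frame of slot1 between -0.006 and 0.006 m) or (horizontal distance between s6 and slot2 below 0.01 m and angle between the x axis of s6 and the y axis of slot2, either way round below 0.15 rad and z of s6 in the frame of slot2 between -0.006 and 0.006 m) or (horizontal distance between s6 and slot3 below 0.01 m and angle between the x axis of s6 and the x axis of slot3, either way round below 0.15 rad and z of s6 in the frame of slot3 between -0.006 and 0.006 m) or (horizontal distance between s6 and slot4 below 0.01 m and angle between the x axis of s6 and the y axis of slot4, either way round below 0.15 rad and z of s6 in the frame of slot4 between -0.006 and 0.006 m)) and angle between s6's own z axis and vertical below 0.1 rad and linear speed of s6 below 0.02 m/s and contact force between s6 and rail above 4 N) or (x of s6 in the frame of board between -0.055 and 0.055 m and y of s6 in the frame of board between -0.09 and 0.09 m and z of s6 in the frame of board between 0.006 and 0.018 m and angle between s6's own z axis and vertical below 0.1 rad and linear speed of s6 below 0.02 m/s and contact force between s6 and board below 4 N)) and horizontal distance between pin and notch below 0.02 m and angle between pin's own z axis and vertical below 0.12 rad and linear speed of pin below 0.02 m/s and z of pin in the frame of notch between -0.06 and -0.05 m and value of joint carriage above 0.094 m); the robot touches nothing.
It fails at once if another thing on the bench is knocked more than 40 mm from its place (distance of any of mortar, brush, beaker, reagent, jar, spatula, can from where it was at the start of the episode above 0.04 m).
Of s1, s2, s3, s4, s5, s6 only 4 to 6 are there at a start; the rules pass over those that are not, and their reading is None.
At some moment in a run one of s1, s2, s3, s4, s5, s6 may be knocked a few centimetres aside while the robot is not near it.
It also fails if it takes over 210 s, if anything falls off the work surface, if the arm or the gripper's body presses on something with over 40 N, if the wrist force passes 120 N, or if a joint passes its speed limit or range.

## Working session

There is one attempt and no reset: what is moved stays moved. The work goes in short steps, Python scripts to look and compute and a tool call to move; the robot and the scene stay as the last step left them, time stands still between calls to the robot, and variables do not carry over. Pictures are saved under pics/ and viewed, at most 15 in all, crops included, and the job is handed in when it is done.

Besides the shell and the picture viewer there is one more tool, called after "Call:" as name([rows], argument=value, ...), one row to a line, values as JSON. carry_out: Moves the arm, as the interface text tells. Its arguments: {"type":"object","properties":{"deltas":{"type":"array","items":{"type":"array","items":{"type":"array","items":{"type":"number"}}}}},"required":["deltas"]}

```bash
mkdir -p pics
python3 - <<'E'
from rig import *
import cv2
for n in("scene","top"):
    im=capture(n);cv2.imwrite(f"pics/{n}0.png",im[:,:,::-1])
    cv2.imwrite(f"pics/{n}0b.png",cv2.resize(im[:,:,::-1],(800,600),interpolation=cv2.INTER_CUBIC))
    c=camera_info(n);print(n,c["mtx"],c["cam_to_world"])
s=telemetry.read_state();print(s)
E
```

```text
scene [[413.71970321   0.         255.63333776]
 [  0.         413.71970321 186.76927482]
 [  0.           0.           1.        ]] [[ 8.57479354e-01  2.98763664e-01 -4.18890714e-01  9.83849004e-01]
 [ 5.14518284e-01 -4.97429595e-01  6.98451669e-01 -7.60567650e-01]
 [ 3.03341425e-04 -8.14434817e-01 -5.80254975e-01  7.25612480e-01]
 [ 0.00000000e+00  0.00000000e+00  0.00000000e+00  1.00000000e+00]]
top [[484.59773625   0.         246.03198824]
 [  0.         484.59773625 189.03646078]
 [  0.           0.           1.        ]] [[-0.00630752 -0.98178181  0.18990704  0.18785896]
 [-0.99981438  0.00964912  0.01667649  0.0264645 ]
 [-0.01820511 -0.1897666  -0.98166044  1.66684269]
 [ 0.          0.          0.          1.        ]]
{'time_s': 0.1, 'joint_positions': array([ 6.31101867e+01,  3.02723487e+01,  8.21488691e+01,  9.30651920e-04,
        6.76895525e+01, -1.02275249e+01]), 'qvel': array([-0.0596864 , -0.11425718, -0.18209239,  0.08399571, -0.03622914,
       -0.02592678]), 'tau': array([-9.30752394e-04, -4.40989423e+01, -1.77150929e+01,  6.34925324e-02,
        5.34308399e-02, -4.20459128e-05]), 'position': array([0.17887449, 0.59817172, 0.22168431]), 'tcp_rot': array([[-9.58009494e-01,  2.86735106e-01, -8.87790797e-04],
       [ 2.86736257e-01,  9.58008022e-01, -1.71747734e-03],
       [ 3.58049657e-04, -1.89992141e-03, -9.99998131e-01]]), 'force': array([ 0.69626768, -0.07047183, -0.17922923]), 'moment': array([ 0.01582189,  0.02786643, -0.02507306]), 'grasp_force': 0.0, 'opening': 1.0016018438273986}
```

View pics/scene0b.png

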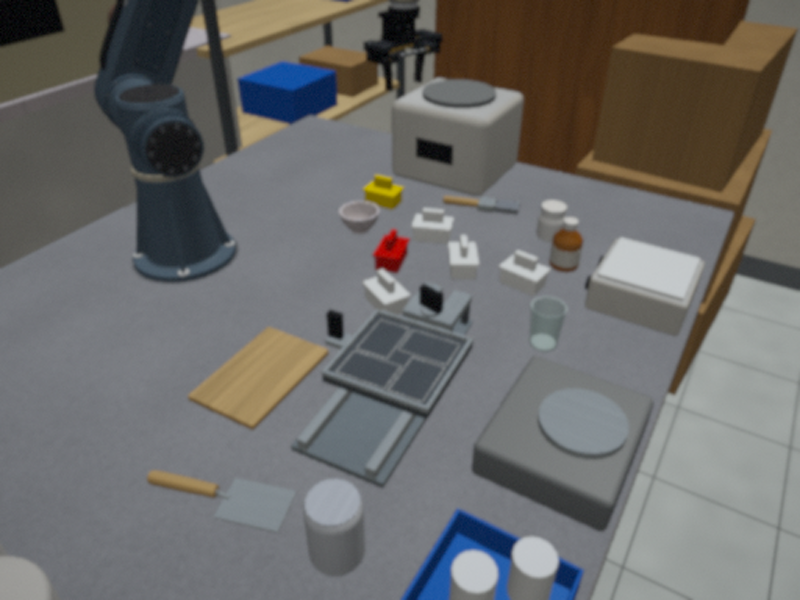

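View pics/top0b.png

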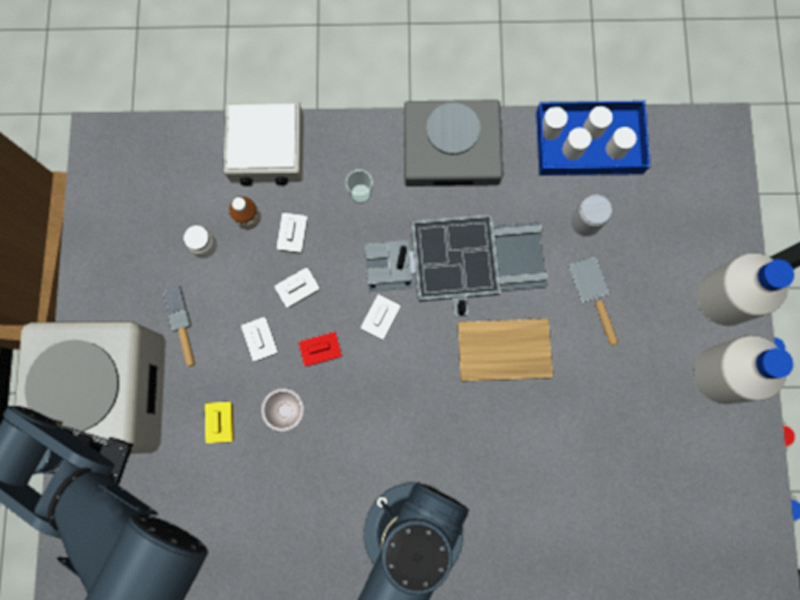

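Both views show four white crucibles. In the top picture they are at (292,232), (297,287), (258,339) and (380,317). The rail with slab is around (455,258) with the pin at (402,257), the handle at (461,307) and the board at (505,350). Next I'll enlarge these areas.

Run:
```python
import cv2
t=cv2.imread("pics/top0.png");s=cv2.imread("pics/scene0.png")
def crop(im,r0,r1,c0,c1,k,n):
    o=cv2.resize(im[r0:r1,c0:c1],None,fx=k,fy=k,interpolation=cv2.INTER_CUBIC)
    for c in range((c0+9)//10*10,c1,10): cv2.line(o,(int((c-c0+.5)*k),0),(int((c-c0+.5)*k),8 if c%50 else 20),(0,255,255),1)
    for r in range((r0+9)//10*10,r1,10): cv2.line(o,(0,int((r-r0+.5)*k)),(8 if r%50 else 20,int((r-r0+.5)*k)),(0,255,255),1)
    cv2.imwrite(n,o)
crop(t,130,250,225,358,6,"pics/tc.png")
crop(s,180,310,185,310,6*.75,"pics/sc.png")
crop(s,175,275,200,310,7,"pics/sc.png") if 0 else crop(s,175,275,185,305,6,"pics/sc.png")
```

```text
(no output)
```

View pics/tc.png

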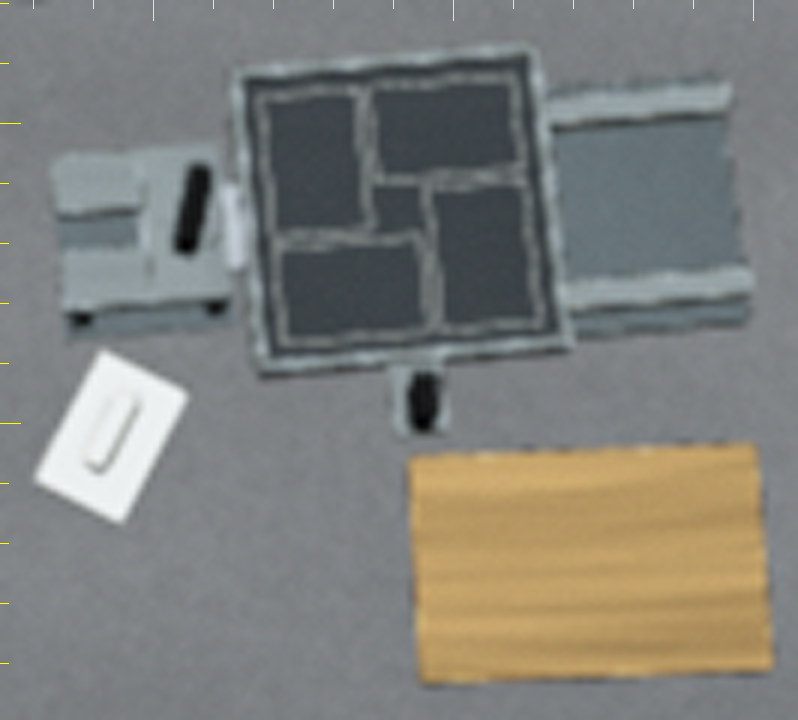

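View pics/sc.png

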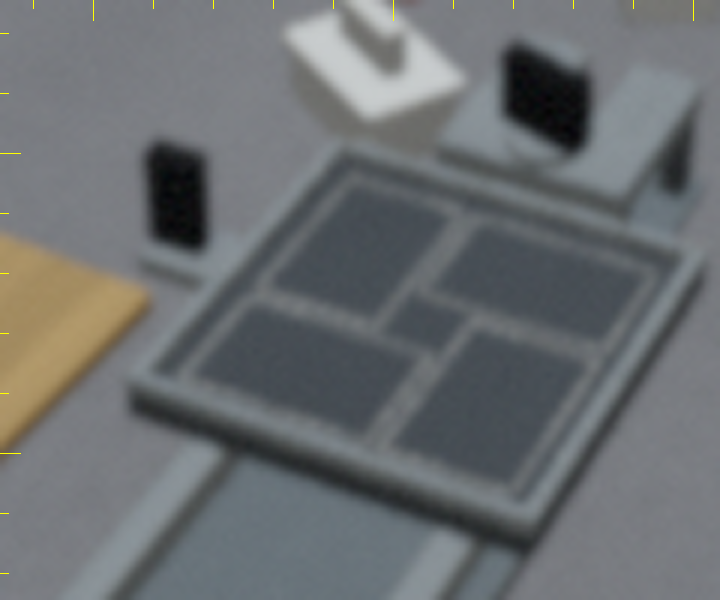

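Pixels read from the crops, as crop coordinates (the grid gives the offsets):

| Item | Top crop | Scene crop |
|---|---|---|
| Rim outer corners | (232,75), (540,47), (575,345), (262,372) | (706,255), (527,522), (130,382), (338,142) |
| Board corners | (410,457), (757,445), (773,665), (422,683) | not read |
| Notch slot middle | (97,227) | not read |
| Pin grip | near (194,208) | near (548,95) |
| Handle | near (424,400) | near (178,195) |

Next I'll fit poses from these.

```bash
cat > lib.py <<'E'
import numpy as np, cv2
from scipy.optimize import least_squares, minimize
from rig import telemetry, capture, camera_info, job, bot
C={n:camera_info(n) for n in("top","scene")}
def proj(n,P):
    T=np.linalg.inv(C[n]["cam_to_world"]);q=np.atleast_2d(P)@T[:3,:3].T+T[:3,3]
    q=q@C[n]["mtx"].T;return q[:,:2]/q[:,2:]
def onplane(n,uv,z):
    T=C[n]["cam_to_world"];d=T[:3,:3]@np.linalg.solve(C[n]["mtx"],[uv[0],uv[1],1]);return T[:3,3]+d*(z-T[2,3])/d[2]
def tri(a,b):  # top uv, scene uv -> point
    f=lambda p:np.r_[proj("top",p)[0]-a,proj("scene",p)[0]-b]
    return least_squares(f,[.5,.1,.05]).x
def R(y):c,s=np.cos(y),np.sin(y);return np.array([[c,-s],[s,c]])
CR=[(84,56,0,40),(46,14,40,68)]
GRIP=[(46,14,0,40)]
HAN=[(26,14,-50,0)]
K=4
def sil(n,pose,boxes,shape,off):
    x,y,z,yaw=pose;m=np.zeros((shape[0]*K,shape[1]*K),np.uint8)
    for a,b,z0,z1 in boxes:
        P=np.array([[i*a/2e3,j*b/2e3] for i in(-1,1) for j in(-1,1)])@R(yaw).T+[x,y]
        P=np.vstack([np.c_[P,np.full(4,z+h/1e3)] for h in(z0,z1)])
        uv=(proj(n,P)-off+.5)*K-.5
        h=cv2.convexHull(np.round(uv*16).astype(np.int32));cv2.fillConvexPoly(m,h,255,shift=4)
    return cv2.blur(cv2.resize(m,shape[::-1],interpolation=cv2.INTER_AREA),(3,3)).astype(float)/255
def fit(ims,soft,pose0,boxes,freez=False,views=("top","scene"),r=16):
    """soft(im)->float mask image 0..1; fits x,y,(z),yaw"""
    data=[]
    for n in views:
        u=proj(n,pose0[:3])[0].round().astype(int);rr=r if n=="top" else int(r*1.6)
        o=np.maximum(u-rr,0);m=soft(ims[n][o[1]:u[1]+rr,o[0]:u[0]+rr]);data.append((n,o,cv2.blur(m,(3,3))))
    sc=np.array([.01,.01,.01,.3])
    def cost(q):
        p=np.array(pose0)+q*sc*[1,1,freez,1]
        return sum(np.abs(sil(n,p,boxes,m.shape,o)-m).sum() for n,o,m in data)
    best=min((minimize(cost,[0,0,0,k],method="Nelder-Mead",options=dict(initial_simplex=np.array([[0,0,0,k],[1,0,0,k],[0,1,0,k],[0,0,1,k],[0,0,0,k+1]],float),xatol=.01,fatol=.05,maxiter=300)) for k in(-1,0,1)),key=lambda r:r.fun)
    return np.array(pose0)+best.x*sc*[1,1,freez,1],best.fun,cost(np.zeros(4))
def white(im):
    f=im.astype(float);lo=f.min(2);return np.clip((lo-135)/60,0,1)*((f.max(2)-lo)<40)
def black(im):return np.clip((75-im.astype(float).max(2))/40,0,1)
def grab():return {n:capture(n) for n in("top","scene")}
def plan(xyz,yawx=None):
    """units of carry_out from the measured pose; yawx = wanted heading (deg) of the tool x axis modulo 180"""
    s=telemetry.read_state();Rm=s["tcp_rot"];d=Rm.T@(np.array(xyz)-s["position"])/.15
    cur=np.degrees(np.arctan2(Rm[1,0],Rm[0,0]));j1=np.degrees(np.arctan2(xyz[1],xyz[0]))
    y=cur if yawx is None else yawx
    # half turn choice by joint 6 = j1+90-yaw, nearest to 0
    if yawx is not None:
        j6=(j1+90-y+90)%180-90;y=j1+90-j6
    az=-((y-cur+180)%360-180)
    z=-np.array([0,0,1.]);x=np.array([np.cos(np.radians(y)),np.sin(np.radians(y)),0]);G=np.c_[x,np.cross(z,x),z]
    rv=cv2.Rodrigues(Rm.T@G)[0].ravel()*180/np.pi
    print("shift",d.round(4),"mm",(d*150).round(1),"turn/360",(rv/360).round(4),"deg",rv.round(1),"j6",s["joint_positions"][5].round(0))
E
cat > m1.py <<'E'
from lib import *
import json
ims={n:cv2.imread(f"pics/{n}0.png")[:,:,::-1] for n in("top","scene")}
print("white levels", [ims["top"][int(r),int(c)].tolist() for c,r in((187,148),(190,184),(165,217),(243,203))])
tp=lambda p:np.array([225+(p[0]+.5)/6-.5,130+(p[1]+.5)/6-.5]);sp=lambda p:np.array([185+(p[0]+.5)/6-.5,175+(p[1]+.5)/6-.5])
T=[(232,75),(540,47),(575,345),(262,372)];S=[(706,255),(527,522),(130,382),(338,142)]
P=np.array([tri(tp(a),sp(b)) for a,b in zip(T,S)]);print("rim corners\n",P.round(4),"sides",[np.linalg.norm(P[i]-P[i-1]).round(4) for i in range(4)])
L=np.array([(1,1),(1,-1),(-1,-1),(-1,1)])*.089
def f(q,v=("top","scene")):
    W=np.c_[L@R(q[2]).T+q[:2],np.full(4,.058)];r=[]
    if "top" in v:r.append(proj("top",W)-[tp(a) for a in T])
    if "scene" in v:r.append(proj("scene",W)-[sp(a) for a in S])
    return np.vstack(r).ravel()
for v in (("top",),("scene",),("top","scene")):
    o=least_squares(f,[.6,.1,.1],args=(v,));print("slab",v,o.x.round(4),np.abs(o.fun).max().round(2))
slab=o.x
B=[(410,457),(757,445),(773,665),(422,683)];LB=np.array([(1,1),(1,-1),(-1,-1),(-1,1)])*[.065,.1]
o=least_squares(lambda q:(proj("top",np.c_[LB@R(q[2]).T+q[:2],np.full(4,.012)])-[tp(a) for a in B]).ravel(),[.5,-.1,.1]);print("board",o.x.round(4),np.abs(o.fun).max().round(2))
n=onplane("top",tp((97,227)),.062);print("slot mid",n.round(4),"in slab frame",(R(-slab[2])@(n[:2]-slab[:2])).round(4))
for a,b in(((194,208),(548,95)),):
    p0=tri(tp(a),sp(b));print("pin rough",p0)
    g=fit(ims,black,[p0[0],p0[1],.068,slab[2]-.3],GRIP,True);print("pin",g);pin=g[0]
    print(" in slab frame",(R(-slab[2])@(pin[:2]-slab[:2])).round(4))
p0=tri(tp((424,400)),sp((178,195)));print("handle rough",p0);g=fit(ims,black,[p0[0],p0[1],.1,slab[2]],HAN,True);print("handle",g," in slab frame",(R(-slab[2])@(g[0][:2]-slab[:2])).round(4))
for u,v in((187,148),(190,184),(165,217),(243,203)):
    m=white(ims["top"][v-14:v+15,u-14:u+15]);ys,xs=np.nonzero(m>.5);ra=cv2.minAreaRect(np.c_[xs,ys].astype(np.float32));c=np.array(ra[0])+[u-14,v-14]
    bx=cv2.boxPoints(ra);e=max((bx[1]-bx[0],bx[2]-bx[1]),key=np.linalg.norm)
    p=onplane("top",c,.04);yaw=np.arctan2(-e[0],-e[1])
    for fz in(True,False):
        g=fit(ims,white,[p[0],p[1],0,yaw],CR,fz);print("cruc",(u,v),g[0].round(4),np.degrees(g[0][3]).round(1),"cost",round(g[1],1),round(g[2],1))
E
python3 m1.py
```

```text
white levels [[161, 163, 158], [128, 130, 127], [236, 240, 240], [230, 234, 234]]
rim corners
 [[ 0.6671 -0.0051  0.0531]
 [ 0.6798 -0.1825  0.0567]
 [ 0.5064 -0.1957  0.0548]
 [ 0.492  -0.0199  0.0546]] sides [np.float64(0.1758), np.float64(0.1779), np.float64(0.174), np.float64(0.1763)]
slab ('top',) [ 0.5836 -0.1021  0.0807] 0.56
slab ('scene',) [ 0.5886 -0.1024  0.0726] 1.26
slab ('top', 'scene') [ 0.5867 -0.1019  0.0764] 1.74
board [ 0.3864 -0.208   0.0322] 0.62
slot mid [0.5734 0.0712 0.062 ] in slab frame [0.     0.1736]
pin rough [0.57827748 0.01712395 0.08991054]
pin (array([ 0.57820431,  0.01699469,  0.06889382, -0.58626337]), np.float64(139.03088235294123), np.float64(169.3380718954249))
 in slab frame [0.0006 0.1192]
handle rough [ 0.47042896 -0.1093681   0.07629181]
handle (array([ 0.46921043, -0.10783303,  0.09799033, -0.60030117]), np.float64(74.35522875816996), np.float64(122.74934640522879))  in slab frame [-0.1176  0.003 ]
cruc (187, 148) [ 6.518e-01  2.645e-01 -6.000e-04 -1.086e-01] -6.2 cost 587.3 605.7
cruc (187, 148) [ 0.6522  0.2648  0.     -0.1861] -10.7 cost 588.5 605.7
cruc (190, 184) [ 0.5253  0.2483  0.0191 -1.119 ] -64.1 cost 344.3 375.6
cruc (190, 184) [ 0.5267  0.25    0.     -1.1051] -63.3 cost 346.2 375.6
cruc (165, 217) [ 0.4123  0.3319 -0.0029 -2.7299] -156.4 cost 587.0 628.2
cruc (165, 217) [ 0.4127  0.3314  0.     -2.7296] -156.4 cost 589.1 628.2
cruc (243, 203) [ 0.4549  0.0653  0.0364 -0.6021] -34.5 cost 409.0 515.2
cruc (243, 203) [ 0.4596  0.0652  0.     -0.5448] -31.2 cost 483.7 515.2
```

Run:
```python
import cv2,numpy as np
t=cv2.imread("pics/top0.png");s=cv2.imread("pics/scene0.png")
z=lambda im,r0,r1,c0,c1,k:cv2.resize(im[r0:r1,c0:c1],None,fx=k,fy=k,interpolation=cv2.INTER_NEAREST)
a=z(s,130,205,225,355,6);cv2.imwrite("pics/m1.png",a)
print(a.shape)
for r,c in ((150,278),(153,270),(140,277),(170,298),(180,330),(178,350),(196,242),(165,320),(190,272)): print((r,c),s[r,c].tolist())
print("pin scene",[s[r,276].tolist()[1] for r in range(180,204)]); print("pin top",[int(t[164,c,1]) for c in range(248,266)])
print("top c1",[int(t[148,c,1]) for c in range(172,200)],[int(t[r,184,1]) for r in range(132,164)])
```

```text
(450, 780, 3)
(150, 278) [116, 119, 119]
(153, 270) [116, 118, 118]
(140, 277) [121, 123, 122]
(170, 298) [133, 134, 134]
(180, 330) [115, 117, 118]
(178, 350) [123, 120, 118]
(196, 242) [108, 111, 111]
(165, 320) [128, 124, 122]
(190, 272) [12, 13, 6]
pin scene [128, 132, 132, 118, 86, 50, 30, 23, 21, 17, 14, 5, 15, 5, 9, 16, 14, 33, 66, 103, 120, 113, 107, 112]
pin top [128, 147, 161, 160, 161, 161, 127, 59, 26, 22, 30, 95, 146, 155, 180, 198, 170, 144]
top c1 [127, 125, 128, 127, 126, 128, 184, 234, 241, 239, 234, 233, 239, 240, 226, 163, 185, 236, 240, 240, 240, 241, 208, 125, 120, 126, 127, 128] [131, 129, 128, 130, 185, 233, 240, 234, 232, 238, 234, 232, 237, 236, 238, 239, 239, 239, 240, 239, 203, 135, 205, 240, 240, 240, 241, 228, 159, 104, 117, 122]
```

View pics/m1.png

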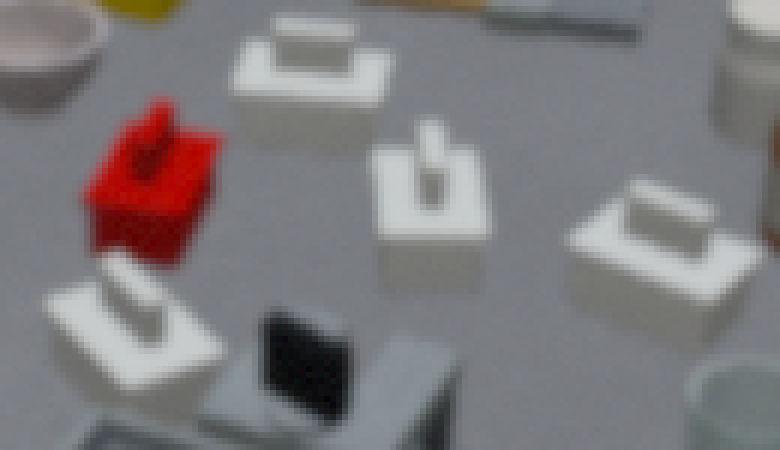

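The crop shows four crucibles with bright lids and grey sides; their ribs are near scene pixels (277,136), (297,155), (336,165) and (247,177). I'll fit only the bright lid faces, and the connected black blobs for the pin and handle.

```bash
cat >> lib.py <<'E'
def white(im):
    f=im.astype(float);lo=f.min(2);return np.clip((lo-145)/75,0,1)*((f.max(2)-lo)<40)
def black(im):
    m=np.clip((110-im.astype(float).max(2))/80,0,1);k,l=cv2.connectedComponents((m>.4).astype(np.uint8))
    c=np.array(m.shape)//2;w=l[c[0]-2:c[0]+3,c[1]-2:c[1]+3];w=w[w>0]
    return m*cv2.dilate((l==np.bincount(w).argmax()).astype(np.uint8),np.ones((3,3))) if len(w) else m
def fitlid(ims,pose0,zl=.04,freez=False,views=("top","scene")):
    """fit lid face (z of underside = pose z), masking out the rib"""
    data=[]
    for n in views:
        u=proj(n,[pose0[0],pose0[1],pose0[2]+zl])[0].round().astype(int);rr=18 if n=="top" else 22
        o=u-rr;data.append((n,o,cv2.blur(white(ims[n][o[1]:u[1]+rr,o[0]:u[0]+rr]),(3,3))))
    sc=np.array([.01,.01,.01,.2])*[1,1,freez,1];pose0=np.array(pose0,float)
    def cost(q):
        p=pose0+q*sc;t=0
        for n,o,m in data:
            w=sil(n,p,[(50,20,38,70)],m.shape,o)<.02
            t+=(np.abs(sil(n,p,[(84,56,39.9,40)],m.shape,o)-m)*w).sum()
        return t
    S=np.vstack([np.zeros(4),np.eye(4)])
    best=min((minimize(cost,[0,0,0,k],method="Nelder-Mead",options=dict(initial_simplex=S+[0,0,0,k],xatol=.01,fatol=.05,maxiter=300)) for k in(-1,0)),key=lambda r:r.fun)
    return pose0+best.x*sc,best.fun
def findcruc(ims):
    """white lids in the top picture -> list of poses on the bench"""
    f=ims["top"];m=((white(f)>.6)*255).astype(np.uint8);m=cv2.morphologyEx(m,cv2.MORPH_CLOSE,np.ones((3,3)))
    out=[]
    for c in cv2.findContours(m,cv2.RETR_EXTERNAL,cv2.CHAIN_APPROX_NONE)[0]:
        ra=cv2.minAreaRect(c);d=sorted(ra[1]);
        if 14<d[0]<22 and 22<d[1]<32:
            p=onplane("top",ra[0],.04)
            if not(.3<p[0]<.9 and -.5<p[1]<.5):continue
            bx=cv2.boxPoints(ra);e=max((bx[1]-bx[0],bx[2]-bx[1]),key=np.linalg.norm);out.append((ra[0],p,np.arctan2(-e[0],-e[1])))
    return out
E
cat > m2.py <<'E'
from lib import *
ims={n:cv2.imread(f"pics/{n}0.png")[:,:,::-1] for n in("top","scene")}
for n,p,B,z in(("pin",[.5782,.017,.068,-.15],GRIP,.02),("handle",[.469,-.108,.1,.08],HAN,-.03)):
  for v in(("top",),("scene",),("top","scene")):
    g=fit(ims,black,p,B,len(v)==2,v);print(n,v,g[0].round(4),round(g[1],1))
for c,p,yaw in findcruc(ims):
    a=fitlid(ims,[p[0],p[1],0,yaw]);b=fitlid(ims,[*a[0]],freez=True)
    t=[fitlid(ims,[*a[0]],views=(v,))[0].round(4) for v in("top","scene")]
    print(np.round(c,0),a[0].round(4),round(a[1],1),"free z",b[0].round(4),round(b[1],1),t)
E
python3 m2.py
```

```text
pin ('top',) [ 0.5754  0.017   0.068  -0.0954] 23.8
pin ('scene',) [ 0.5774  0.0187  0.068  -0.542 ] 55.7
pin ('top', 'scene') [ 0.5784  0.0164  0.0692 -0.4895] 102.2
handle ('top',) [ 0.4676 -0.1091  0.1    -0.2261] 12.3
handle ('scene',) [ 0.47   -0.1089  0.1    -0.4875] 38.8
handle ('top', 'scene') [ 0.4706 -0.1097  0.0995 -0.4858] 60.5
[165. 216.] [ 0.4108  0.3286  0.     -2.7777] 84.8 free z [ 0.4108  0.3286  0.     -2.7777] 84.8 [array([ 0.4109,  0.3286,  0.    , -2.7761]), array([ 0.413 ,  0.3314,  0.    , -2.8846])]
[243. 202.] [ 0.457   0.0645  0.     -0.4859] 57.3 free z [ 0.457   0.0645 -0.     -0.486 ] 57.3 [array([ 0.457 ,  0.0645,  0.    , -0.4851]), array([ 0.4587,  0.0674,  0.    , -0.4898])]
[189. 183.] [ 0.5246  0.2487  0.     -1.0391] 109.3 free z [ 5.2460e-01  2.4860e-01  3.0000e-04 -1.0388e+00] 108.2 [array([ 0.5246,  0.2487,  0.    , -1.0391]), array([ 0.5249,  0.2495,  0.    , -0.9313])]
[186. 148.] [ 0.6501  0.2618  0.     -0.1442] 48.5 free z [ 0.6501  0.2618  0.     -0.1442] 48.5 [array([ 0.65  ,  0.2616,  0.    , -0.1471]), array([ 0.6507,  0.2641,  0.    , -0.177 ])]
```

Fits agree between the views to 2–3 mm:

| Item | Position (m) | Heading |
|---|---|---|
| Slab | (0.586, -0.102) | about 4.5° |
| Bore | (0.577, 0.0175) | – |
| Crucible A | (0.412, 0.330) | 20° |
| Crucible B | (0.458, 0.066) | -28° |
| Crucible C | (0.525, 0.249) | -59° |
| Crucible D | (0.650, 0.263) | -9° |

I'll start with A.

```bash
cat > p.py <<'E'
import sys;from lib import plan
a=list(map(float,sys.argv[1:]));plan(a[:3],a[3] if len(a)>3 else None)
E
python3 p.py .412 .330 .13 20
```

```text
shift [-2.0018 -1.2659  0.6129] mm [-300.3 -189.9   91.9] turn/360 [-0.0003 -0.0002 -0.1018] deg [ -0.1  -0.1 -36.7] j6 -10.0
```

Call:
carry_out([
  [[-0.2, -0.13, 0.06, 0, 0, 0, 0.1], [-0.4, -0.25, 0.12, 0, 0, 0, 0.1], [-0.6, -0.38, 0.18, 0, 0, 0, 0.1], [-0.8, -0.5, 0.24, 0, 0, 0, 0.1], [-1, -0.63, 0.3, 0, 0, 0, 0.1], [-1, -0.63, 0.3, 0, 0, 0, 0.1], [-1, -0.63, 0.3, 0, 0, 0, 0.1], [-1, -0.63, 0.3, 0, 0, 0, 0.1], [-1, -0.63, 0.3, 0, 0, 0, 0.1], [-1, -0.63, 0.3, 0, 0, 0, 0.1]],
])

```text
time_s: 0.93
position: [0.2948, 0.4652, 0.1764]
tcp_rot: [[-0.958, 0.286, -0.002], [0.286, 0.958, -0.002], [0.001, -0.002, -1.0]]
force: [-0.3, -0.6, -0.5]
opening: 0.461
grasp_force: 0.0
```

Call:
carry_out([
  [[-0.2, -0.13, 0.06, 0, 0, -0.02, 0.1], [-0.4, -0.25, 0.12, 0, 0, -0.04, 0.1], [-0.6, -0.38, 0.18, 0, 0, -0.06, 0.1], [-0.8, -0.5, 0.24, 0, 0, -0.08, 0.1], [-1, -0.635, 0.3, 0, 0, -0.1, 0.1], [-1, -0.635, 0.31, 0, 0, -0.102, 0.1], [-1, -0.635, 0.31, 0, 0, -0.102, 0.1], [-1, -0.635, 0.31, 0, 0, -0.102, 0.1], [-1, -0.635, 0.31, 0, 0, -0.102, 0.1], [-1, -0.635, 0.31, 0, 0, -0.102, 0.1]],
])

```text
time_s: 1.77
position: [0.4113, 0.332, 0.1311]
tcp_rot: [[-0.939, -0.344, -0.0], [-0.344, 0.939, 0.0], [0.0, 0.0, -1.0]]
force: [0.1, -0.2, 0.7]
opening: 0.448
grasp_force: 0.0
```

```bash
python3 p.py .412 .330 .047 20; python3 -c "
from lib import *
s=telemetry.read_state();print(s['force'],s['opening'],s['time_s'],s['position'])
ims=grab();cv2.imwrite('pics/t1.png',ims['top'][:,:,::-1]);cv2.imwrite('pics/s1.png',ims['scene'][:,:,::-1])
a=cv2.resize(ims['top'][170:260,110:230,::-1],None,fx=3.3,fy=3.3,interpolation=2);b=cv2.resize(ims['scene'][80:220,220:360,::-1],None,fx=2.8,fy=2.8,interpolation=2)
h=max(a.shape[0],b.shape[0]);o=np.zeros((h,a.shape[1]+b.shape[1],3),np.uint8);o[:a.shape[0],:a.shape[1]]=a;o[:b.shape[0],a.shape[1]:]=b;cv2.imwrite('pics/v1.png',o)"
```

```text
shift [-0.     -0.0141  0.5609] mm [-0.  -2.1 84.1] turn/360 [ 0.     -0.      0.0004] deg [ 0.  -0.   0.1] j6 -83.0
[ 0.09640121 -0.16546211  0.71098912] 0.4476669723366302 1.7667 [0.41127811 0.33198105 0.13114127]
```

View pics/v1.png

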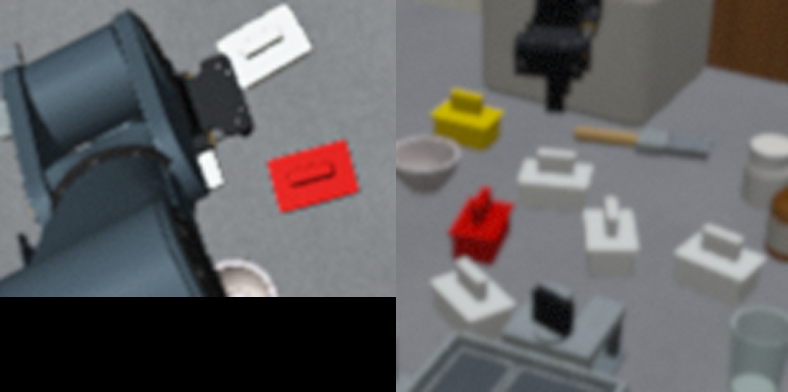

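The gripper tips at crop (556,105) stand over A's rib at (557,160), and nothing has moved, so I descend and grip.

Call:
carry_out([
  [[0, -0.014, 0.14, 0, 0, 0, 0.1], [0, -0.014, 0.28, 0, 0, 0, 0.1], [0, -0.014, 0.42, 0, 0, 0, 0.1], [0, -0.014, 0.55, 0, 0, 0, 0.1], [0, -0.014, 0.56, 0, 0, 0, 0.1], [0, -0.014, 0.56, 0, 0, 0, 0.5], [0, -0.014, 0.56, 0, 0, 0, 1], [0, -0.014, 0.56, 0, 0, 0, 1], [0, -0.014, 0.56, 0, 0, 0, 1], [0, -0.014, 0.56, 0, 0, 0, 1]],
])

```text
time_s: 2.7
position: [0.4135, 0.3298, 0.0482]
tcp_rot: [[-0.94, -0.342, 0.002], [-0.342, 0.94, 0.002], [-0.003, 0.001, -1.0]]
force: [-1.6, 4.5, -6.0]
opening: 0.161
grasp_force: 28.0
```

Call:
carry_out([
  [[0, 0, 0, 0, 0, 0, 1], [0, 0, 0, 0, 0, 0, 1], [0, 0, -0.1, 0, 0, 0, 1], [0, 0, -0.2, 0, 0, 0, 1], [0, 0, -0.4, 0, 0, 0, 1], [0, 0, -0.6, 0, 0, 0, 1], [0, 0, -0.8, 0, 0, 0, 1], [0, 0, -0.95, 0, 0, 0, 1], [0, 0, -0.95, 0, 0, 0, 1], [0, 0, -0.95, 0, 0, 0, 1]],
])

```text
time_s: 3.53
position: [0.4127, 0.3286, 0.1894]
tcp_rot: [[-0.939, -0.343, 0.001], [-0.343, 0.939, -0.0], [-0.001, -0.0, -1.0]]
force: [-0.2, -0.2, -6.1]
opening: 0.16
grasp_force: 30.0
```

```bash
python3 p.py .6335 -.1294 .22 94.5;python3 p.py .5389 -.0746 .22 94.5; python3 -c "
from lib import *
s=telemetry.read_state();print(s['force'],s['opening'],s['grasp_force'],s['position'])"
```

```text
shift [-0.3354 -3.3731 -0.2024] mm [ -50.3 -506.   -30.4] turn/360 [1.000e-04 1.000e-04 2.932e-01] deg [  0.    0.  105.6] j6 -84.0
shift [ 0.1317 -2.8137 -0.2029] mm [  19.8 -422.1  -30.4] turn/360 [1.000e-04 1.000e-04 2.932e-01] deg [  0.    0.  105.6] j6 -84.0
[-0.23653465 -0.16841452 -6.1499397 ] 0.16020095126427578 29.95768904685974 [0.41274296 0.3286311  0.18944165]
```

```bash
python3 - <<'E'
s=open('lib.py').read()
i=s.index("        j6=(j1+90-y+90)");j=s.index("    az=-((y-cur")
s=s[:i]+"""        c=[w for w in (y-360,y-180,y,y+180,y+360,y+540)if abs(j1+90-w)<150];c=c or [y]
        cu=j1+90-(np.degrees(np.arctan2(s["position"][1],s["position"][0]))+90-cur);y=min(c,key=lambda w:abs(w-cur) if 0 else abs((w-cur+180)%360-180))
"""+s[j:]
open('lib.py','w').write(s)
E
python3 p.py .5588 -.1493 .2 4.5
```

```text
shift [ 0.178  -3.3269 -0.0694] mm [  26.7 -499.   -10.4] turn/360 [-0.      0.0001  0.0432] deg [-0.   0.  15.6] j6 -84.0
```

A weighs about 6.1 N, so it is charged. I'll carry it to the -x,-y outline.

Call:
carry_out([
  [[0, -0.05, 0, 0, 0, 0, 1], [0.01, -0.15, 0, 0, 0, 0, 1], [0.02, -0.3, -0.02, 0, 0, 0, 1], [0.03, -0.45, -0.04, 0, 0, 0, 1], [0.04, -0.6, -0.07, 0, 0, 0, 1], [0.05, -0.75, -0.07, 0, 0, 0, 1], [0.05, -0.9, -0.07, 0, 0, 0, 1], [0.06, -1, -0.07, 0, 0, 0, 1], [0.06, -1, -0.07, 0, 0, 0, 1], [0.06, -1, -0.07, 0, 0, 0, 1]],
])

```text
time_s: 4.37
position: [0.4544, 0.1836, 0.1978]
tcp_rot: [[-0.94, -0.341, -0.006], [-0.341, 0.94, -0.001], [0.006, 0.001, -1.0]]
force: [0.5, -1.0, -6.0]
opening: 0.161
grasp_force: 30.0
```

Call:
carry_out([
  [[0, -0.05, 0, 0, 0, 0, 1], [0.01, -0.15, 0, 0, 0, 0, 1], [0.02, -0.3, 0, 0, 0, 0, 1], [0.03, -0.45, 0, 0, 0, 0, 1], [0.04, -0.6, 0, 0, 0, 0, 1], [0.05, -0.75, 0, 0, 0, 0, 1], [0.05, -0.9, 0, 0, 0, 0, 1], [0.06, -1, 0, 0, 0, 0, 1], [0.06, -1, 0, 0, 0, 0, 1], [0.06, -1, 0, 0, 0, 0, 1]],
])

```text
time_s: 5.2
position: [0.4985, 0.0408, 0.1994]
tcp_rot: [[-0.94, -0.342, -0.002], [-0.342, 0.94, 0.001], [0.001, 0.001, -1.0]]
force: [-0.3, 0.5, -5.8]
opening: 0.161
grasp_force: 30.0
```

Call:
carry_out([
  [[0, -0.05, 0, 0, 0, 0, 1], [0.01, -0.15, 0, 0, 0, 0, 1], [0.02, -0.3, 0, 0, 0, 0, 1], [0.03, -0.45, 0, 0, 0, 0, 1], [0.04, -0.6, 0, 0, 0, 0, 1], [0.05, -0.75, 0, 0, 0, 0, 1], [0.05, -0.9, 0, 0, 0, 0, 1], [0.06, -1, 0, 0, 0, 0, 1], [0.06, -1, 0, 0, 0, 0, 1], [0.06, -1, 0, 0, 0, 0, 1]],
])

```text
time_s: 6.03
position: [0.5416, -0.1029, 0.1996]
tcp_rot: [[-0.94, -0.342, -0.001], [-0.342, 0.94, 0.001], [0.001, 0.001, -1.0]]
force: [-0.8, 0.9, -5.6]
opening: 0.158
grasp_force: 30.0
```

```bash
python3 p.py .5588 -.1493 .14 4.5
```

```text
shift [-0.0022 -0.3306  0.3971] mm [ -0.3 -49.6  59.6] turn/360 [ 0.0002 -0.0001  0.0431] deg [ 0.1 -0.1 15.5] j6 -132.0
```

Call:
carry_out([
  [[0, -0.06, 0.04, 0, 0, 0.01, 1], [0, -0.12, 0.1, 0, 0, 0.02, 1], [0, -0.2, 0.2, 0, 0, 0.03, 1], [0, -0.28, 0.28, 0, 0, 0.04, 1], [0, -0.33, 0.35, 0, 0, 0.043, 1], [0, -0.33, 0.395, 0, 0, 0.043, 1], [0, -0.33, 0.395, 0, 0, 0.043, 1], [0, -0.33, 0.395, 0, 0, 0.043, 1], [0, -0.33, 0.395, 0, 0, 0.043, 1], [0, -0.33, 0.395, 0, 0, 0.043, 1]],
])

```text
time_s: 6.87
position: [0.5591, -0.149, 0.1416]
tcp_rot: [[-0.997, -0.081, 0.001], [-0.081, 0.997, -0.0], [-0.001, -0.0, -1.0]]
force: [-0.6, -1.3, -6.4]
opening: 0.158
grasp_force: 30.0
```

```bash
python3 p.py .5588 -.1493 .099 4.5; python3 -c "
from lib import *
ims=grab();b=cv2.resize(ims['scene'][150:290,160:330,::-1],None,fx=4.2,fy=4.2,interpolation=2);cv2.imwrite('pics/v2.png',b)"
```

```text
shift [ 0.0025 -0.002   0.284 ] mm [ 0.4 -0.3 42.6] turn/360 [-0.0001  0.0002  0.0004] deg [-0.   0.1  0.1] j6 -121.0
```

View pics/v2.png

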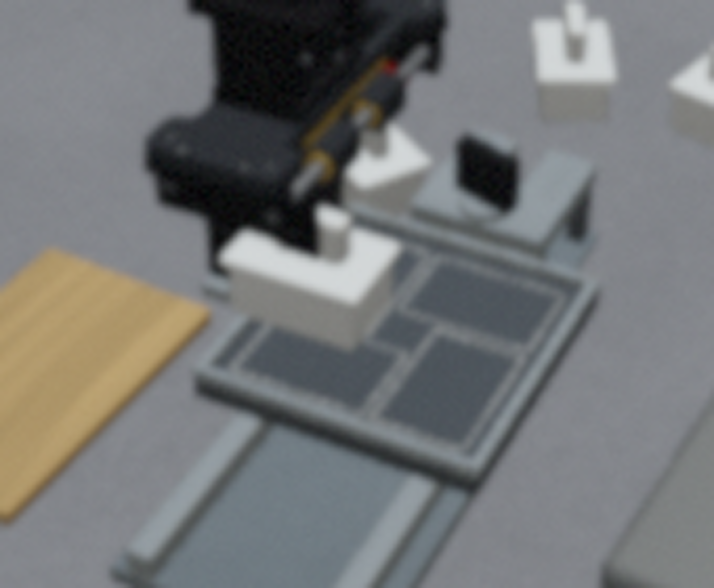

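The crucible hangs level over the front-left outline at crop (310,330), so I lower it.

Call:
carry_out([
  [[0, 0, 0.05, 0, 0, 0, 1], [0, 0, 0.1, 0, 0, 0, 1], [0, 0, 0.15, 0, 0, 0, 1], [0, 0, 0.2, 0, 0, 0, 1], [0, 0, 0.24, 0, 0, 0, 1], [0, 0, 0.26, 0, 0, 0, 1], [0, 0, 0.275, 0, 0, 0, 1], [0, 0, 0.285, 0, 0, 0, 1], [0, 0, 0.285, 0, 0, 0, 1], [0, 0, 0.285, 0, 0, 0, 1]],
])

```text
time_s: 7.8
position: [0.5593, -0.1497, 0.0983]
tcp_rot: [[-0.997, -0.08, 0.001], [-0.08, 0.997, -0.001], [-0.001, -0.001, -1.0]]
force: [0.6, 0.2, -4.9]
opening: 0.156
grasp_force: 30.0
```

Call:
carry_out([
  [[0, 0, 0.01, 0, 0, 0, 1], [0, 0, 0.015, 0, 0, 0, 1], [0, 0, 0.015, 0, 0, 0, 0.6], [0, 0, 0.015, 0, 0, 0, 0.3], [0, 0, 0.015, 0, 0, 0, 0.1], [0, 0, 0.015, 0, 0, 0, 0.1], [0, 0, -0.1, 0, 0, 0, 0.1], [0, 0, -0.35, 0, 0, 0, 0.1], [0, 0, -0.6, 0, 0, 0, 0.1], [0, 0, -0.85, 0, 0, 0, 0.1]],
])

```text
time_s: 8.63
position: [0.5585, -0.1494, 0.2265]
tcp_rot: [[-0.997, -0.08, -0.001], [-0.08, 0.997, 0.001], [0.001, 0.001, -1.0]]
force: [0.8, -1.6, -0.0]
opening: 0.448
grasp_force: 0.0
```

```bash
cat > look.py <<'E'
# detect crucibles on the bench and print; optional scene crop file
import sys;from lib import *
ims=grab();cv2.imwrite('pics/lt.png',ims['top'][:,:,::-1]);cv2.imwrite('pics/ls.png',ims['scene'][:,:,::-1])
for nm,x,y,h in(("A",.412,.330,20),("B",.458,.066,-28),("C",.5247,.249,-59),("D",.6503,.263,-9)):
    q=[x,y,0,np.radians(h)];t,s=[fitlid(ims,q,views=(v,)) for v in("top","scene")]
    print(nm,"top",t[0].round(4),round(t[1],1),"scene",s[0].round(4),round(s[1],1))
if len(sys.argv)>1:
  for n in("top","scene"):
    x,y,yw=map(float,sys.argv[1:4]);g=fitlid(ims,[x,y,.05,np.radians(yw)],views=(n,));print("placed",n,g[0].round(4),round(g[1],1))
E
python3 look.py .5588 -.1493 4.5; python3 p.py .6503 .263 .14 -9;python3 p.py .458 .066 .17 -28
```

```text
A top [ 0.4343  0.4289  0.     -3.1451] 7.0 scene [ 0.2383  0.4785  0.     -0.7043] 59.6
B top [0.5718 0.026  0.     0.2497] 0.2 scene [ 0.4577  0.0653  0.     -0.521 ] 32.7
C top [ 0.5245  0.2489  0.     -1.0322] 19.1 scene [ 0.5266  0.2484  0.     -0.9964] 31.4
D top [ 0.6501  0.2617  0.     -0.1396] 12.7 scene [ 0.6505  0.2628  0.     -0.16  ] 25.5
placed top [ 0.6703 -0.226   0.05    1.2952] 0.0
placed scene [ 0.5585 -0.1495  0.05    0.0765] 54.7
shift [-0.792   2.7125  0.6056] mm [-118.8  406.9   90.8] turn/360 [-0.001   0.0022  0.0378] deg [-0.3  0.8 13.6] j6 -121.0
shift [0.5884 1.5045 0.3969] mm [ 88.3 225.7  59.5] turn/360 [-0.0006  0.0024  0.0905] deg [-0.2  0.8 32.6] j6 -121.0
```

A sits in its outline to within 1 mm (scene fit), and B, C and D are unmoved. B is next.

Call:
carry_out([
  [[0.03, 0.1, 0, 0, 0, 0, 0.1], [0.1, 0.25, 0, 0, 0, 0, 0.1], [0.15, 0.4, 0, 0, 0, 0, 0.1], [0.22, 0.6, 0, 0, 0, 0, 0.1], [0.3, 0.75, 0, 0, 0, 0, 0.1], [0.35, 0.9, 0, 0, 0, 0, 0.1], [0.39, 1, 0, 0, 0, 0, 0.1], [0.39, 1, 0, 0, 0, 0, 0.1], [0.39, 1, 0, 0, 0, 0, 0.1], [0.39, 1, 0, 0, 0, 0, 0.1]],
])

```text
time_s: 9.57
position: [0.4884, -0.0047, 0.2249]
tcp_rot: [[-0.997, -0.08, -0.001], [-0.08, 0.997, -0.0], [0.001, 0.0, -1.0]]
force: [0.0, -0.8, -0.7]
opening: 0.45
grasp_force: 0.0
```

Call:
carry_out([
  [[0.05, 0.13, 0.05, 0, 0, 0.02, 0.1], [0.1, 0.26, 0.1, 0, 0, 0.04, 0.1], [0.15, 0.38, 0.2, 0, 0, 0.06, 0.1], [0.2, 0.505, 0.3, 0, 0, 0.08, 0.1], [0.2, 0.505, 0.4, 0, 0, 0.09, 0.1], [0.2, 0.505, 0.5, 0, 0, 0.09, 0.1], [0.2, 0.505, 0.6, 0, 0, 0.09, 0.1], [0.2, 0.505, 0.65, 0, 0, 0.09, 0.1], [0.2, 0.505, 0.65, 0, 0, 0.09, 0.1], [0.2, 0.505, 0.65, 0, 0, 0.09, 0.1]],
])

```text
time_s: 10.4
position: [0.4529, 0.0679, 0.1277]
tcp_rot: [[-0.884, 0.468, -0.001], [0.468, 0.884, 0.0], [0.001, -0.0, -1.0]]
force: [1.0, 0.0, -0.0]
opening: 0.45
grasp_force: 0.0
```

```bash
python3 p.py .458 .066 .047 -28; python3 -c "
from lib import *
ims=grab();print(fitlid(ims,[.458,.066,0,-.49],views=('scene',)))"
```

```text
shift [-0.0362  0.0047  0.5381] mm [-5.4  0.7 80.7] turn/360 [-0.0001 -0.0001  0.0003] deg [-0.  -0.   0.1] j6 -68.0
(array([ 0.45960511,  0.06636893,  0.        , -0.4960575 ]), np.float64(37.174291938997854))
```

Call:
carry_out([
  [[-0.036, 0.005, 0.1, 0, 0, 0, 0.1], [-0.036, 0.005, 0.25, 0, 0, 0, 0.1], [-0.036, 0.005, 0.4, 0, 0, 0, 0.1], [-0.036, 0.005, 0.52, 0, 0, 0, 0.1], [-0.036, 0.005, 0.54, 0, 0, 0, 0.1], [-0.036, 0.005, 0.54, 0, 0, 0, 0.5], [-0.036, 0.005, 0.54, 0, 0, 0, 1], [-0.036, 0.005, 0.54, 0, 0, 0, 1], [-0.036, 0.005, 0.54, 0, 0, 0, 1], [-0.036, 0.005, 0.54, 0, 0, 0, 1]],
])

```text
time_s: 11.33
position: [0.4582, 0.0664, 0.0481]
tcp_rot: [[-0.885, 0.466, 0.002], [0.466, 0.885, -0.001], [-0.002, 0.0, -1.0]]
force: [0.0, -4.7, -5.5]
opening: 0.16
grasp_force: 26.3
```

Call:
carry_out([
  [[0, 0, 0, 0, 0, 0, 1], [0, 0, 0, 0, 0, 0, 1], [0, 0, -0.1, 0, 0, 0, 1], [0, 0, -0.2, 0, 0, 0, 1], [0, 0, -0.4, 0, 0, 0, 1], [0, 0, -0.6, 0, 0, 0, 1], [0, 0, -0.8, 0, 0, 0, 1], [0, 0, -0.98, 0, 0, 0, 1], [0, 0, -0.98, 0, 0, 0, 1], [0, 0, -0.98, 0, 0, 0, 1]],
])

```text
time_s: 12.17
position: [0.4578, 0.0668, 0.1943]
tcp_rot: [[-0.884, 0.467, 0.002], [0.467, 0.884, -0.0], [-0.002, 0.001, -1.0]]
force: [0.2, 0.2, -7.6]
opening: 0.164
grasp_force: 30.0
```

```bash
python3 p.py .6136 -.0547 .2 4.5;python3 p.py .384 -.16 .2
```

```text
shift [-1.2963 -0.2314 -0.0356] mm [-194.4  -34.7   -5.3] turn/360 [ 0.0001  0.0003 -0.0898] deg [  0.    0.1 -32.3] j6 -68.0
shift [-0.2702 -1.5667 -0.0389] mm [ -40.5 -235.    -5.8] turn/360 [0.0002 0.0003 0.    ] deg [0.1 0.1 0. ] j6 -68.0
```

B weighs about 7 N, so it is charged and goes to the +x,+y outline.

Call:
carry_out([
  [[-0.05, 0, -0.02, 0, 0, 0, 1], [-0.15, 0, -0.04, 0, 0, 0, 1], [-0.3, -0.02, -0.04, 0, 0, 0, 1], [-0.45, -0.05, -0.04, 0, 0, 0, 1], [-0.6, -0.08, -0.04, 0, 0, 0, 1], [-0.75, -0.12, -0.04, 0, 0, 0, 1], [-0.9, -0.16, -0.04, 0, 0, 0, 1], [-1, -0.18, -0.04, 0, 0, 0, 1], [-1, -0.18, -0.04, 0, 0, 0, 1], [-1, -0.18, -0.04, 0, 0, 0, 1]],
])

```text
time_s: 13.0
position: [0.5769, -0.0278, 0.1968]
tcp_rot: [[-0.884, 0.468, -0.006], [0.468, 0.884, 0.002], [0.006, -0.001, -1.0]]
force: [-1.0, 1.0, -7.5]
opening: 0.158
grasp_force: 30.0
```

Call:
carry_out([
  [[-0.05, -0.01, 0, 0, 0, -0.01, 1], [-0.12, -0.02, 0, 0, 0, -0.02, 1], [-0.2, -0.03, 0, 0, 0, -0.035, 1], [-0.26, -0.04, 0, 0, 0, -0.05, 1], [-0.296, -0.051, 0.03, 0, 0, -0.065, 1], [-0.296, -0.051, 0.08, 0, 0, -0.08, 1], [-0.296, -0.051, 0.15, 0, 0, -0.09, 1], [-0.296, -0.051, 0.25, 0, 0, -0.09, 1], [-0.296, -0.051, 0.35, 0, 0, -0.09, 1], [-0.296, -0.051, 0.35, 0, 0, -0.09, 1]],
])

```text
time_s: 13.83
position: [0.6088, -0.053, 0.1424]
tcp_rot: [[-0.997, -0.08, -0.012], [-0.08, 0.997, 0.004], [0.012, 0.004, -1.0]]
force: [-1.1, 1.0, -7.2]
opening: 0.158
grasp_force: 30.0
```

```bash
python3 p.py .6136 -.0547 .0975 4.5
```

```text
shift [-0.0346 -0.0155  0.2992] mm [-5.2 -2.3 44.9] turn/360 [ 0.0007 -0.0018  0.0003] deg [ 0.3 -0.7  0.1] j6 -110.0
```

Call:
carry_out([
  [[0, 0, 0, 0, 0, 0, 1], [0, 0, 0, 0, 0, 0, 1], [0, 0, 0, 0, 0, 0, 1], [0, 0, 0.03, 0, 0, 0, 1], [0, 0, 0.06, 0, 0, 0, 1], [0, 0, 0.1, 0, 0, 0, 1], [0, 0, 0.15, 0, 0, 0, 1], [0, 0, 0.15, 0, 0, 0, 1], [0, 0, 0.15, 0, 0, 0, 1], [0, 0, 0.15, 0, 0, 0, 1]],
])

```text
time_s: 14.67
position: [0.6135, -0.0548, 0.1248]
tcp_rot: [[-0.997, -0.08, -0.0], [-0.08, 0.997, 0.0], [0.0, 0.0, -1.0]]
force: [-1.0, 0.2, -6.1]
opening: 0.16
grasp_force: 30.0
```

```bash
python3 p.py .6136 -.0547 .0975 4.5
```

```text
shift [-0.0008  0.0004  0.1821] mm [-0.1  0.1 27.3] turn/360 [ 0.     -0.      0.0002] deg [ 0.  -0.   0.1] j6 -110.0
```

Call:
carry_out([
  [[0, 0, 0.05, 0, 0, 0, 1], [0, 0, 0.1, 0, 0, 0, 1], [0, 0, 0.145, 0, 0, 0, 1], [0, 0, 0.175, 0, 0, 0, 1], [0, 0, 0.19, 0, 0, 0, 1], [0, 0, 0.19, 0, 0, 0, 1], [0, 0, 0.19, 0, 0, 0, 1], [0, 0, 0.19, 0, 0, 0, 0.6], [0, 0, 0.19, 0, 0, 0, 0.2], [0, 0, 0.19, 0, 0, 0, 0.1]],
])

```text
time_s: 15.5
position: [0.6147, -0.055, 0.097]
tcp_rot: [[-0.997, -0.08, 0.003], [-0.08, 0.997, -0.001], [-0.003, -0.001, -1.0]]
force: [0.8, -0.2, -1.2]
opening: 0.281
grasp_force: 0.0
```

Call:
carry_out([
  [[0, 0, 0, 0, 0, 0, 0.1], [0, 0, -0.05, 0, 0, 0, 0.1], [0, 0, -0.2, 0, 0, 0, 0.1], [0, 0, -0.4, 0, 0, 0, 0.1], [0, 0, -0.6, 0, 0, 0, 0.1], [0, 0, -0.8, 0, 0, 0, 0.1], [0, 0, -0.8, 0, 0, 0, 0.1], [0, 0, -0.8, 0, 0, 0, 0.1], [0, 0, -0.8, 0, 0, 0, 0.1], [0, 0, -0.8, 0, 0, 0, 0.1]],
])

```text
time_s: 16.33
position: [0.6124, -0.0545, 0.2153]
tcp_rot: [[-0.997, -0.08, -0.003], [-0.08, 0.997, 0.001], [0.003, 0.001, -1.0]]
force: [0.8, -0.1, -0.2]
opening: 0.451
grasp_force: 0.0
```

```bash
python3 look.py .6136 -.0547 4.5; python3 p.py .6503 .263 .13 -9;python3 p.py .5247 .249 .17 -59
```

```text
A top [ 0.4343  0.4289  0.     -3.1451] 3.1 scene [ 0.2383  0.4785  0.     -0.7043] 54.1
B top [0.5718 0.026  0.     0.2497] 0.0 scene [0.3405 0.2169 0.     0.8668] 18.2
C top [ 0.5296  0.2573  0.     -1.0933] 185.7 scene [ 0.5261  0.2494  0.     -0.9586] 37.5
D top [ 0.65    0.2617  0.     -0.1402] 11.9 scene [ 0.6504  0.2632  0.     -0.1617] 29.3
placed top [ 0.485  -0.0449  0.05    3.4778] 0.0
placed scene [ 0.6127 -0.0548  0.05    0.0555] 63.3
shift [-0.4216  2.0892  0.5677] mm [-63.2 313.4  85.2] turn/360 [ 0.0001 -0.0005  0.0377] deg [ 0.  -0.2 13.6] j6 -110.0
shift [0.4213 2.0633 0.3035] mm [ 63.2 309.5  45.5] turn/360 [-1.000e-04 -5.000e-04  1.766e-01] deg [-0.  -0.2 63.6] j6 -110.0
```

B is placed well. C is next.

Call:
carry_out([
  [[0.02, 0.1, 0, 0, 0, 0, 0.1], [0.05, 0.25, 0, 0, 0, 0, 0.1], [0.09, 0.4, 0, 0, 0, 0, 0.1], [0.12, 0.6, 0, 0, 0, 0, 0.1], [0.16, 0.75, 0, 0, 0, 0, 0.1], [0.19, 0.9, 0, 0, 0, 0, 0.1], [0.21, 1, 0, 0, 0, 0, 0.1], [0.21, 1, 0, 0, 0, 0, 0.1], [0.21, 1, 0, 0, 0, 0, 0.1], [0.21, 1, 0, 0, 0, 0, 0.1]],
])

```text
time_s: 17.27
position: [0.5701, 0.0922, 0.2162]
tcp_rot: [[-0.997, -0.08, -0.0], [-0.08, 0.997, -0.0], [0.0, -0.0, -1.0]]
force: [-0.5, 0.4, 0.4]
opening: 0.449
grasp_force: 0.0
```

Call:
carry_out([
  [[0.02, 0.1, 0, 0, 0, 0.019, 0.1], [0.05, 0.25, 0, 0, 0, 0.038, 0.1], [0.09, 0.4, 0, 0, 0, 0.057, 0.1], [0.12, 0.6, 0, 0, 0, 0.076, 0.1], [0.16, 0.75, 0, 0, 0, 0.095, 0.1], [0.19, 0.9, 0, 0, 0, 0.114, 0.1], [0.21, 1, 0.1, 0, 0, 0.133, 0.1], [0.21, 1.0, 0.2, 0, 0, 0.152, 0.1], [0.21, 1.0, 0.3, 0, 0, 0.17, 0.1], [0.21, 1.0, 0.4, 0, 0, 0.176, 0.1]],
])

```text
time_s: 18.1
position: [0.5275, 0.2387, 0.1559]
tcp_rot: [[-0.514, 0.858, 0.001], [0.858, 0.514, -0.0], [-0.001, 0.001, -1.0]]
force: [0.0, -0.4, -0.1]
opening: 0.449
grasp_force: 0.0
```

```bash
python3 p.py .5252 .249 .13 -59
```

```text
shift [0.0666 0.0222 0.1725] mm [10.   3.3 25.9] turn/360 [ 0.0001  0.0001 -0.0002] deg [ 0.   0.  -0.1] j6 -18.0
```

Call:
carry_out([
  [[0.067, 0.022, 0.05, 0, 0, 0, 0.1], [0.067, 0.022, 0.2, 0, 0, 0, 0.1], [0.067, 0.022, 0.35, 0, 0, 0, 0.1], [0.067, 0.022, 0.35, 0, 0, 0, 0.1], [0.067, 0.022, 0.35, 0, 0, 0, 0.1], [0.067, 0.022, 0.35, 0, 0, 0, 0.1], [0.067, 0.022, 0.35, 0, 0, 0, 0.1], [0.067, 0.022, 0.35, 0, 0, 0, 0.1], [0.067, 0.022, 0.35, 0, 0, 0, 0.1], [0.067, 0.022, 0.35, 0, 0, 0, 0.1]],
])

```text
time_s: 18.93
position: [0.5248, 0.2497, 0.1049]
tcp_rot: [[-0.518, 0.855, 0.001], [0.855, 0.518, 0.0], [-0.0, 0.001, -1.0]]
force: [-0.1, -0.4, -0.0]
opening: 0.449
grasp_force: 0.0
```

```bash
python3 p.py .5252 .249 .047 -59; python3 -c "
from lib import *
ims=grab();print(fitlid(ims,[.5252,.249,0,-1.03],views=('scene',)))"
```

```text
shift [-5.100e-03 -3.000e-04  3.859e-01] mm [-0.8 -0.  57.9] turn/360 [0.0002 0.0001 0.0006] deg [0.1 0.  0.2] j6 -17.0
(array([ 0.52508939,  0.24951951,  0.        , -0.92548687]), np.float64(41.88801742919392))
```

Call:
carry_out([
  [[-0.005, 0, 0.1, 0, 0, 0, 0.1], [-0.005, 0, 0.22, 0, 0, 0, 0.1], [-0.005, 0, 0.34, 0, 0, 0, 0.1], [-0.005, 0, 0.385, 0, 0, 0, 0.1], [-0.005, 0, 0.385, 0, 0, 0, 0.1], [-0.005, 0, 0.385, 0, 0, 0, 0.5], [-0.005, 0, 0.385, 0, 0, 0, 1], [-0.005, 0, 0.385, 0, 0, 0, 1], [-0.005, 0, 0.385, 0, 0, 0, 1], [-0.005, 0, 0.385, 0, 0, 0, 1]],
])

```text
time_s: 19.87
position: [0.5258, 0.2493, 0.0472]
tcp_rot: [[-0.518, 0.855, 0.003], [0.855, 0.518, 0.001], [-0.001, 0.003, -1.0]]
force: [1.4, 1.8, -6.2]
opening: 0.158
grasp_force: 28.0
```

Call:
carry_out([
  [[0, 0, 0, 0, 0, 0, 1], [0, 0, 0, 0, 0, 0, 1], [0, 0, -0.1, 0, 0, 0, 1], [0, 0, -0.2, 0, 0, 0, 1], [0, 0, -0.4, 0, 0, 0, 1], [0, 0, -0.6, 0, 0, 0, 1], [0, 0, -0.8, 0, 0, 0, 1], [0, 0, -1, 0, 0, 0, 1], [0, 0, -1, 0, 0, 0, 1], [0, 0, -1, 0, 0, 0, 1]],
])

```text
time_s: 20.7
position: [0.5246, 0.2488, 0.1965]
tcp_rot: [[-0.518, 0.855, 0.001], [0.855, 0.518, 0.0], [-0.0, 0.001, -1.0]]
force: [0.2, -0.7, -6.8]
opening: 0.157
grasp_force: 29.9
```

```bash
python3 p.py .5389 -.0746 .2 94.5;python3 p.py .384 -.16 .17 94.5; python3 -c "
from lib import *
print(telemetry.read_state()['force'])"
```

```text
shift [-1.8933 -1.0361 -0.0237] mm [-284.  -155.4   -3.6] turn/360 [0.0002 0.     0.0742] deg [ 0.1  0.  26.7] j6 -17.0
shift [-1.8448 -2.2146  0.1752] mm [-276.7 -332.2   26.3] turn/360 [0.0002 0.     0.0742] deg [ 0.1  0.  26.7] j6 -17.0
[ 0.20171108 -0.663513   -6.81353051]
```

C weighs about 6.5 N, so it is charged and goes to the -x,+y outline.

Call:
carry_out([
  [[-0.05, -0.03, -0.01, 0, 0, 0, 1], [-0.15, -0.08, -0.03, 0, 0, 0, 1], [-0.28, -0.15, -0.04, 0, 0, 0, 1], [-0.42, -0.23, -0.04, 0, 0, 0, 1], [-0.57, -0.31, -0.04, 0, 0, 0, 1], [-0.72, -0.39, -0.04, 0, 0, 0, 1], [-0.85, -0.47, -0.04, 0, 0, 0, 1], [-0.945, -0.518, -0.04, 0, 0, 0, 1], [-0.945, -0.518, -0.04, 0, 0, 0, 1], [-0.945, -0.518, -0.04, 0, 0, 0, 1]],
])

```text
time_s: 21.53
position: [0.5297, 0.0861, 0.1997]
tcp_rot: [[-0.516, 0.857, -0.006], [0.857, 0.516, 0.0], [0.004, -0.005, -1.0]]
force: [-0.2, 0.4, -7.0]
opening: 0.161
grasp_force: 29.9
```

Call:
carry_out([
  [[-0.05, -0.03, 0, 0, 0, 0.007, 1], [-0.15, -0.08, 0, 0, 0, 0.015, 1], [-0.28, -0.15, 0, 0, 0, 0.025, 1], [-0.42, -0.23, 0, 0, 0, 0.035, 1], [-0.57, -0.31, 0, 0, 0, 0.045, 1], [-0.72, -0.39, 0, 0, 0, 0.055, 1], [-0.85, -0.47, 0, 0, 0, 0.065, 1], [-0.945, -0.518, 0, 0, 0, 0.074, 1], [-0.945, -0.518, 0, 0, 0, 0.074, 1], [-0.945, -0.518, 0, 0, 0, 0.074, 1]],
])

```text
time_s: 22.37
position: [0.5378, -0.0738, 0.2008]
tcp_rot: [[-0.079, 0.997, -0.003], [0.997, 0.079, 0.002], [0.002, -0.003, -1.0]]
force: [0.2, 0.9, -6.9]
opening: 0.155
grasp_force: 30.0
```

Call:
carry_out([
  [[0, 0, 0.02, 0, 0, 0, 1], [0, 0, 0.07, 0, 0, 0, 1], [0, 0, 0.14, 0, 0, 0, 1], [0, 0, 0.21, 0, 0, 0, 1], [0, 0, 0.28, 0, 0, 0, 1], [0, 0, 0.35, 0, 0, 0, 1], [0, 0, 0.4, 0, 0, 0, 1], [0, 0, 0.4, 0, 0, 0, 1], [0, 0, 0.4, 0, 0, 0, 1], [0, 0, 0.4, 0, 0, 0, 1]],
])

```text
time_s: 23.2
position: [0.5392, -0.0743, 0.1425]
tcp_rot: [[-0.08, 0.997, 0.001], [0.997, 0.08, -0.0], [-0.0, 0.001, -1.0]]
force: [0.9, 0.5, -5.9]
opening: 0.161
grasp_force: 30.0
```

```bash
python3 p.py .5389 -.0746 .0965 94.5
```

```text
shift [-0.002  -0.0027  0.3065] mm [-0.3 -0.4 46. ] turn/360 [0.0001 0.0001 0.0002] deg [0.  0.  0.1] j6 -24.0
```

Call:
carry_out([
  [[0, 0, 0.08, 0, 0, 0, 1], [0, 0, 0.16, 0, 0, 0, 1], [0, 0, 0.23, 0, 0, 0, 1], [0, 0, 0.28, 0, 0, 0, 1], [0, 0, 0.305, 0, 0, 0, 1], [0, 0, 0.312, 0, 0, 0, 1], [0, 0, 0.312, 0, 0, 0, 1], [0, 0, 0.312, 0, 0, 0, 0.6], [0, 0, 0.312, 0, 0, 0, 0.2], [0, 0, 0.312, 0, 0, 0, 0.1]],
])

```text
time_s: 24.03
position: [0.5403, -0.0746, 0.0964]
tcp_rot: [[-0.08, 0.997, 0.004], [0.997, 0.08, -0.001], [-0.001, 0.004, -1.0]]
force: [0.2, 0.1, -0.4]
opening: 0.272
grasp_force: 0.0
```

Call:
carry_out([
  [[0, 0, 0, 0, 0, 0, 0.1], [0, 0, -0.05, 0, 0, 0, 0.1], [0, 0, -0.2, 0, 0, 0, 0.1], [0, 0, -0.4, 0, 0, 0, 0.1], [0, 0, -0.6, 0, 0, 0, 0.1], [0, 0, -0.8, 0, 0, 0, 0.1], [0, 0, -0.8, 0, 0, 0, 0.1], [0, 0, -0.8, 0, 0, 0, 0.1], [0, 0, -0.8, 0, 0, 0, 0.1], [0, 0, -0.8, 0, 0, 0, 0.1]],
])

```text
time_s: 24.87
position: [0.5377, -0.0737, 0.2143]
tcp_rot: [[-0.08, 0.997, -0.003], [0.997, 0.08, 0.001], [0.001, -0.003, -1.0]]
force: [-0.3, 0.3, -0.3]
opening: 0.444
grasp_force: 0.0
```

```bash
python3 look.py .5389 -.0746 94.5; python3 p.py .6503 .2625 .13 -9
```

```text
A top [ 0.4945  0.4468  0.     -5.1049] 2.0 scene [ 0.2383  0.4785  0.     -0.7043] 0.0
B top [0.5718 0.026  0.     0.2497] 1.0 scene [ 0.5188 -0.018   0.     -0.0023] 21.3
C top [ 0.5296  0.2573  0.     -1.0933] 185.7 scene [0.3893 0.2542 0.     2.0974] 0.0
D top [ 0.6501  0.2617  0.     -0.1398] 11.3 scene [ 0.6505  0.263   0.     -0.161 ] 28.1
placed top [ 0.539  -0.0746  0.05    1.8439] 222.7
placed scene [ 0.5541 -0.0825  0.05    0.8953] 192.0
shift [2.1739 0.9278 0.5607] mm [326.1 139.2  84.1] turn/360 [-0.0003 -0.0005 -0.2123] deg [ -0.1  -0.2 -76.4] j6 -24.0
```

Call:
carry_out([
  [[0.1, 0.04, 0, 0, 0, -0.01, 0.1], [0.25, 0.11, 0, 0, 0, -0.03, 0.1], [0.4, 0.17, 0, 0, 0, -0.05, 0.1], [0.55, 0.24, 0, 0, 0, -0.07, 0.1], [0.7, 0.3, 0, 0, 0, -0.09, 0.1], [0.85, 0.37, 0, 0, 0, -0.1, 0.1], [1, 0.43, 0, 0, 0, -0.11, 0.1], [1, 0.43, 0, 0, 0, -0.12, 0.1], [1, 0.43, 0, 0, 0, -0.12, 0.1], [1, 0.43, 0, 0, 0, -0.12, 0.1]],
])

```text
time_s: 25.8
position: [0.5905, 0.0808, 0.2143]
tcp_rot: [[-0.74, 0.673, -0.002], [0.673, 0.74, -0.0], [0.002, -0.002, -1.0]]
force: [0.1, 0.6, 0.2]
opening: 0.453
grasp_force: 0.0
```

```bash
python3 p.py .6503 .2625 .13 -9
```

```text
shift [0.519  1.1658 0.5608] mm [ 77.8 174.9  84.1] turn/360 [-0.0002 -0.0003 -0.0924] deg [ -0.1  -0.1 -33.3] j6 -51.0
```

Call:
carry_out([
  [[0.05, 0.1, 0, 0, 0, -0.01, 0.1], [0.1, 0.25, 0, 0, 0, -0.03, 0.1], [0.18, 0.4, 0.1, 0, 0, -0.05, 0.1], [0.25, 0.55, 0.2, 0, 0, -0.065, 0.1], [0.32, 0.7, 0.3, 0, 0, -0.08, 0.1], [0.38, 0.85, 0.4, 0, 0, -0.092, 0.1], [0.45, 1, 0.45, 0, 0, -0.092, 0.1], [0.519, 1, 0.5, 0, 0, -0.092, 0.1], [0.519, 1, 0.5, 0, 0, -0.092, 0.1], [0.519, 1, 0.5, 0, 0, -0.092, 0.1]],
])

```text
time_s: 26.63
position: [0.6329, 0.243, 0.1395]
tcp_rot: [[-0.987, 0.159, -0.003], [0.159, 0.987, -0.001], [0.003, -0.002, -1.0]]
force: [0.5, -0.8, 0.6]
opening: 0.449
grasp_force: 0.0
```

```bash
python3 p.py .6503 .2625 .047 -9; python3 -c "
from lib import *
ims=grab();print(fitlid(ims,[.6503,.2625,0,-.15],views=('scene',)))"
```

```text
shift [-0.0958  0.1477  0.6164] mm [-14.4  22.2  92.5] turn/360 [-0.0003 -0.0004 -0.0004] deg [-0.1 -0.2 -0.1] j6 -69.0
(array([ 0.65086919,  0.26361319,  0.        , -0.15917732]), np.float64(34.207668845315936))
```

Call:
carry_out([
  [[-0.05, 0.1, 0, 0, 0, 0, 0.1], [-0.095, 0.148, 0, 0, 0, 0, 0.1], [-0.095, 0.148, 0.1, 0, 0, 0, 0.1], [-0.095, 0.148, 0.2, 0, 0, 0, 0.1], [-0.095, 0.148, 0.25, 0, 0, 0, 0.1], [-0.095, 0.148, 0.25, 0, 0, 0, 0.1], [-0.095, 0.148, 0.25, 0, 0, 0, 0.1], [-0.095, 0.148, 0.25, 0, 0, 0, 0.1], [-0.095, 0.148, 0.25, 0, 0, 0, 0.1], [-0.095, 0.148, 0.25, 0, 0, 0, 0.1]],
])

```text
time_s: 27.57
position: [0.6525, 0.2637, 0.1041]
tcp_rot: [[-0.987, 0.158, 0.002], [0.158, 0.987, 0.0], [-0.002, 0.001, -1.0]]
force: [0.4, 0.7, 0.4]
opening: 0.447
grasp_force: 0.0
```

```bash
python3 p.py .6503 .2625 .047 -9
```

```text
shift [ 0.0137 -0.0103  0.3807] mm [ 2.1 -1.5 57.1] turn/360 [ 0.0001  0.0003 -0.0003] deg [ 0.   0.1 -0.1] j6 -68.0
```

Call:
carry_out([
  [[0.014, -0.008, 0.05, 0, 0, 0, 0.1], [0.014, -0.008, 0.18, 0, 0, 0, 0.1], [0.014, -0.008, 0.3, 0, 0, 0, 0.1], [0.014, -0.008, 0.38, 0, 0, 0, 0.1], [0.014, -0.008, 0.38, 0, 0, 0, 0.1], [0.014, -0.008, 0.38, 0, 0, 0, 0.5], [0.014, -0.008, 0.38, 0, 0, 0, 1], [0.014, -0.008, 0.38, 0, 0, 0, 1], [0.014, -0.008, 0.38, 0, 0, 0, 1], [0.014, -0.008, 0.38, 0, 0, 0, 1]],
])

```text
time_s: 28.4
position: [0.6502, 0.263, 0.047]
tcp_rot: [[-0.987, 0.158, 0.002], [0.158, 0.987, 0.0], [-0.002, 0.001, -1.0]]
force: [1.3, 0.4, -2.0]
opening: 0.156
grasp_force: 26.1
```

Call:
carry_out([
  [[0, 0, 0, 0, 0, 0, 1], [0, 0, 0, 0, 0, 0, 1], [0, 0, -0.1, 0, 0, 0, 1], [0, 0, -0.2, 0, 0, 0, 1], [0, 0, -0.4, 0, 0, 0, 1], [0, 0, -0.6, 0, 0, 0, 1], [0, 0, -0.8, 0, 0, 0, 1], [0, 0, -1, 0, 0, 0, 1], [0, 0, -1, 0, 0, 0, 1], [0, 0, -1, 0, 0, 0, 1]],
])

```text
time_s: 29.23
position: [0.6506, 0.263, 0.1988]
tcp_rot: [[-0.987, 0.158, 0.005], [0.158, 0.987, 0.001], [-0.004, 0.002, -1.0]]
force: [-0.5, 0.1, -2.4]
opening: 0.161
grasp_force: 30.0
```

```bash
python3 p.py .6335 -.1294 .2 94.5;python3 p.py .384 -.2 .17 94.5; python3 -c "
from lib import *
print(telemetry.read_state()['force'])
im=capture('scene');cv2.imwrite('pics/v3.png',cv2.resize(im[100:300,130:380,::-1],None,fx=3.1,fy=3,interpolation=2))"
```

```text
shift [-0.3015 -2.6012 -0.0113] mm [ -45.2 -390.2   -1.7] turn/360 [0.0007 0.0004 0.2122] deg [ 0.3  0.2 76.4] j6 -68.0
shift [ 1.2674 -3.3293  0.1805] mm [ 190.1 -499.4   27.1] turn/360 [0.0007 0.0004 0.2122] deg [ 0.3  0.2 76.4] j6 -68.0
[-0.51660229  0.06030964 -2.40812897]
```

View pics/v3.png

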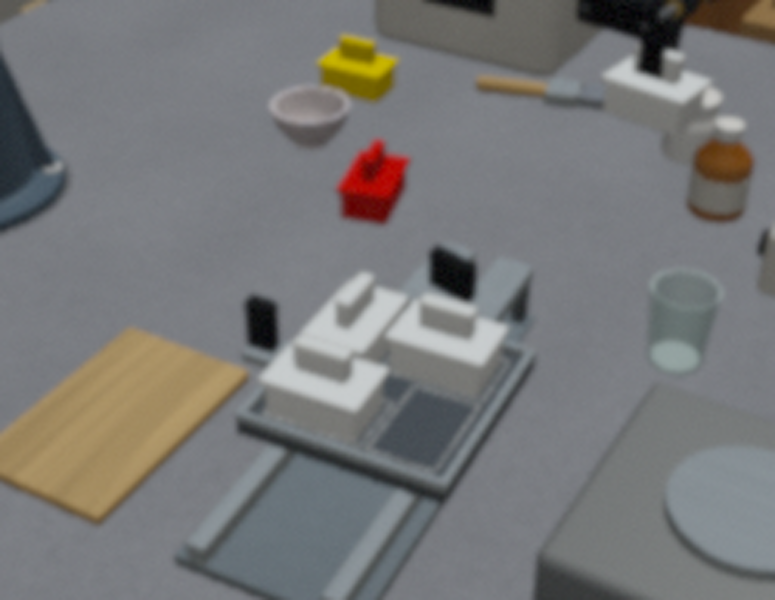

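D weighs about 2.4 N, so it is empty. The view shows three crucibles neatly in their outlines (front-left, rear-left, rear-right) and the board free, centred near (120,420). I'll carry D to the board.

Call:
carry_out([
  [[0.02, -0.05, 0, 0, 0, 0, 1], [0.06, -0.15, 0, 0, 0, 0, 1], [0.1, -0.28, 0, 0, 0, 0, 1], [0.15, -0.42, 0, 0, 0, 0, 1], [0.2, -0.56, 0, 0, 0, 0, 1], [0.25, -0.69, 0, 0, 0, 0, 1], [0.29, -0.79, 0, 0, 0, 0, 1], [0.305, -0.84, 0, 0, 0, 0, 1], [0.305, -0.84, 0, 0, 0, 0, 1], [0.305, -0.84, 0, 0, 0, 0, 1]],
])

```text
time_s: 30.12
position: [0.5841, 0.1455, 0.1951]
tcp_rot: [[-0.987, 0.159, -0.002], [0.159, 0.987, 0.0], [0.002, 0.0, -1.0]]
force: [0.4, 0.3, -2.0]
opening: 0.156
grasp_force: 30.0
```

Call:
carry_out([
  [[0.02, -0.05, 0, 0, 0, 0, 1], [0.06, -0.15, 0, 0, 0, 0, 1], [0.1, -0.28, 0, 0, 0, 0, 1], [0.15, -0.42, 0, 0, 0, 0, 1], [0.2, -0.56, 0, 0, 0, 0, 1], [0.25, -0.69, 0, 0, 0, 0, 1], [0.29, -0.79, 0, 0, 0, 0, 1], [0.305, -0.84, 0, 0, 0, 0, 1], [0.305, -0.84, 0, 0, 0, 0, 1], [0.305, -0.84, 0, 0, 0, 0, 1]],
])

```text
time_s: 30.95
position: [0.5201, 0.0287, 0.1961]
tcp_rot: [[-0.987, 0.159, 0.001], [0.159, 0.987, 0.0], [-0.001, 0.001, -1.0]]
force: [0.2, 0.5, -2.0]
opening: 0.166
grasp_force: 30.0
```

Call:
carry_out([
  [[0.02, -0.05, 0, 0, 0, 0, 1], [0.06, -0.15, 0, 0, 0, 0, 1], [0.1, -0.28, 0, 0, 0, 0, 1], [0.15, -0.42, 0, 0, 0, 0, 1], [0.2, -0.56, 0, 0, 0, 0, 1], [0.25, -0.69, 0, 0, 0, 0, 1], [0.29, -0.79, 0, 0, 0, 0, 1], [0.305, -0.84, 0, 0, 0, 0, 1], [0.305, -0.84, 0, 0, 0, 0, 1], [0.305, -0.84, 0, 0, 0, 0, 1]],
])

```text
time_s: 31.78
position: [0.4548, -0.0885, 0.1961]
tcp_rot: [[-0.987, 0.159, 0.001], [0.159, 0.987, 0.0], [-0.001, 0.0, -1.0]]
force: [-0.5, 0.9, -1.5]
opening: 0.156
grasp_force: 30.0
```

Call:
carry_out([
  [[0.02, -0.05, 0, 0, 0, 0, 1], [0.06, -0.15, 0, 0, 0, 0, 1], [0.1, -0.28, 0, 0, 0, 0, 1], [0.15, -0.42, 0, 0, 0, 0, 1], [0.2, -0.56, 0, 0, 0, 0, 1], [0.25, -0.69, 0, 0, 0, 0, 1], [0.29, -0.79, 0, 0, 0, 0, 1], [0.305, -0.84, 0, 0, 0, 0, 1], [0.305, -0.84, 0, 0, 0, 0, 1], [0.305, -0.84, 0, 0, 0, 0, 1]],
])

```text
time_s: 32.62
position: [0.3894, -0.2056, 0.196]
tcp_rot: [[-0.987, 0.159, 0.0], [0.159, 0.987, 0.001], [-0.0, 0.001, -1.0]]
force: [0.8, -0.1, -3.3]
opening: 0.151
grasp_force: 30.0
```

```bash
python3 p.py .39 -.205 .059 -9
```

```text
shift [-0.003   0.0038  0.9133] mm [ -0.4   0.6 137. ] turn/360 [ 0.0001  0.     -0.0003] deg [ 0.   0.  -0.1] j6 -123.0
```

Call:
carry_out([
  [[0, 0, 0.06, 0, 0, 0, 1], [0, 0, 0.18, 0, 0, 0, 1], [0, 0, 0.32, 0, 0, 0, 1], [0, 0, 0.46, 0, 0, 0, 1], [0, 0, 0.6, 0, 0, 0, 1], [0, 0, 0.72, 0, 0, 0, 1], [0, 0, 0.82, 0, 0, 0, 1], [0, 0, 0.87, 0, 0, 0, 1], [0, 0, 0.89, 0, 0, 0, 1], [0, 0, 0.89, 0, 0, 0, 1]],
])

```text
time_s: 33.45
position: [0.3894, -0.2053, 0.0622]
tcp_rot: [[-0.988, 0.157, -0.001], [0.157, 0.988, 0.001], [0.001, 0.001, -1.0]]
force: [0.8, -0.1, -2.5]
opening: 0.156
grasp_force: 30.0
```

Call:
carry_out([
  [[0, 0, 0, 0, 0, 0, 1], [0, 0, 0.01, 0, 0, 0, 1], [0, 0, 0.02, 0, 0, 0, 1], [0, 0, 0.028, 0, 0, 0, 1], [0, 0, 0.028, 0, 0, 0, 1], [0, 0, 0.028, 0, 0, 0, 1], [0, 0, 0.028, 0, 0, 0, 0.6], [0, 0, 0.028, 0, 0, 0, 0.2], [0, 0, 0.028, 0, 0, 0, 0.1], [0, 0, 0.028, 0, 0, 0, 0.1]],
])

```text
time_s: 34.28
position: [0.3891, -0.2059, 0.0583]
tcp_rot: [[-0.987, 0.158, -0.0], [0.158, 0.987, -0.0], [0.0, -0.0, -1.0]]
force: [0.4, 0.4, -0.2]
opening: 0.347
grasp_force: 0.0
```

Call:
carry_out([
  [[0, 0, -0.05, 0, 0, 0, 0.1], [0, 0, -0.2, 0, 0, 0, 0.1], [0, 0, -0.4, 0, 0, 0, 0.1], [0, 0, -0.6, 0, 0, 0, 0.1], [0, 0, -0.8, 0, 0, 0, 0.1], [0, 0, -1, 0, 0, 0, 0.1], [0, 0, -1, 0, 0, 0, 0.1], [0, 0, -1, 0, 0, 0, 0.1], [0, 0, -1, 0, 0, 0, 0.1], [0, 0, -1, 0, 0, 0, 0.1]],
])

```text
time_s: 35.12
position: [0.3882, -0.2051, 0.2073]
tcp_rot: [[-0.987, 0.158, -0.002], [0.158, 0.987, 0.002], [0.002, 0.002, -1.0]]
force: [0.5, -0.9, -0.6]
opening: 0.451
grasp_force: 0.0
```

```bash
python3 -c "
from lib import *
ims=grab()
cv2.imwrite('pics/t4.png',ims['top'][:,:,::-1]);cv2.imwrite('pics/s4.png',ims['scene'][:,:,::-1])
a=cv2.resize(ims['top'][130:250,225:358,::-1],None,fx=3,fy=3,interpolation=2);b=cv2.resize(ims['scene'][170:290,170:300,::-1],None,fx=3,fy=3,interpolation=2);cv2.imwrite('pics/v4.png',np.hstack([a,b]))
for x,y,z,w in((.5588,-.1493,.05,4.5),(.6136,-.0547,.05,4.5),(.5389,-.0746,.05,94.5),(.39,-.205,.012,-9)):
  print([fitlid(ims,[x,y,z,np.radians(w)],views=(v,)) for v in('top','scene')])
"; python3 p.py .577 .0175 .2 -9
```

```text
[(array([ 0.55666538, -0.15115566,  0.05      ,  0.0852643 ]), np.float64(162.98997821350764)), (array([ 0.55887781, -0.14865489,  0.05      ,  0.05828719]), np.float64(185.25202614379089))]
[(array([ 0.61110876, -0.05611052,  0.05      ,  0.07176911]), np.float64(125.07459694989107)), (array([ 0.61118903, -0.05488733,  0.05      ,  0.04098025]), np.float64(112.05350762527239))]
[(array([ 0.53728734, -0.07503947,  0.05      ,  1.63500458]), np.float64(251.99468409586052)), (array([ 0.55266687, -0.08298949,  0.05      ,  0.90111202]), np.float64(192.78213507625273))]
[(array([ 0.27515724, -0.1606692 ,  0.012     ,  0.20103289]), np.float64(0.0)), (array([ 0.39042018, -0.20593981,  0.012     , -0.16480138]), np.float64(58.39607843137259))]
shift [-1.007   1.665   0.0473] mm [-151.   249.8    7.1] turn/360 [ 0.0003 -0.0004 -0.0003] deg [ 0.1 -0.2 -0.1] j6 -123.0
```

View pics/v4.png

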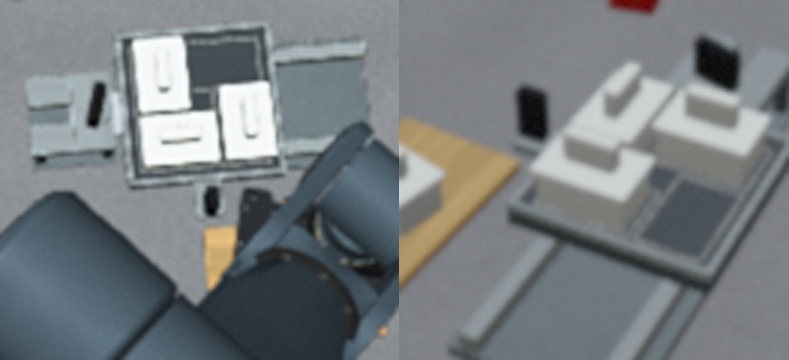

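All three charged crucibles sit in their outlines (scene crop, around (600,160), (625,110) and (710,130)), and D is on the board at (415,190). Next is the pin's heading, from image moments of its black blob.

```bash
python3 - <<'E'
from lib import *
for nm,f in(("0","pics/top0.png"),("4","pics/t4.png")):
    im=cv2.imread(f)[:,:,::-1]
    for lab,p,z in(("pin",[.577,.0175,.1],.098),("handle",[.469,-.108,.08],.085)):
        u=proj("top",p)[0].round().astype(int);m=black(im[u[1]-14:u[1]+15,u[0]-14:u[0]+15]);M=cv2.moments(m.astype(np.float32))
        c=np.array([M["m10"],M["m01"]])/M["m00"]+u-14;a=.5*np.arctan2(2*M["mu11"],M["mu20"]-M["mu02"]);d=np.array([np.cos(a),np.sin(a)])
        w=onplane("top",c+5*d,z)-onplane("top",c-5*d,z);print(nm,lab,c.round(1),onplane("top",c,z).round(4),"heading",np.degrees(np.arctan2(w[1],w[0])).round(1),"area",m.sum().round(1))
E
python3 p.py .577 .0175 .2 -13
```

```text
0 pin [256.7 164.6] [0.574  0.0171 0.098 ] heading -11.7 area 51.7
0 handle [295.1 196.6] [ 0.4667 -0.1089  0.085 ] heading -4.7 area 40.3
4 pin [256.7 164.6] [0.5738 0.0171 0.098 ] heading -12.0 area 47.6
4 handle [295.1 196.6] [ 0.4667 -0.1087  0.085 ] heading -3.9 area 36.0
shift [-1.007   1.665   0.0473] mm [-151.   249.8    7.1] turn/360 [ 0.0003 -0.0005  0.0108] deg [ 0.1 -0.2  3.9] j6 -123.0
```

Call:
carry_out([
  [[-0.05, 0.08, 0, 0, 0, 0, 0.1], [-0.12, 0.2, 0, 0, 0, 0, 0.3], [-0.2, 0.34, 0, 0, 0, 0, 0.3], [-0.29, 0.48, 0, 0, 0, 0, 0.3], [-0.37, 0.62, 0, 0, 0, 0, 0.3], [-0.45, 0.75, 0, 0, 0, 0, 0.3], [-0.5, 0.83, 0, 0, 0, 0, 0.3], [-0.5, 0.83, 0, 0, 0, 0, 0.3], [-0.5, 0.83, 0, 0, 0, 0, 0.3], [-0.5, 0.83, 0, 0, 0, 0, 0.3]],
])

```text
time_s: 36.05
position: [0.482, -0.0949, 0.2075]
tcp_rot: [[-0.987, 0.158, -0.002], [0.158, 0.987, 0.001], [0.002, 0.0, -1.0]]
force: [-0.0, 0.5, -0.8]
opening: 0.349
grasp_force: 0.0
```

Call:
carry_out([
  [[-0.05, 0.08, 0, 0, 0, 0.004, 0.3], [-0.12, 0.2, 0, 0, 0, 0.008, 0.3], [-0.2, 0.34, 0, 0, 0, 0.008, 0.3], [-0.29, 0.48, 0, 0, 0, 0.008, 0.3], [-0.37, 0.62, 0, 0, 0, 0.008, 0.3], [-0.45, 0.75, 0.1, 0, 0, 0.008, 0.3], [-0.507, 0.835, 0.2, 0, 0, 0.008, 0.3], [-0.507, 0.835, 0.3, 0, 0, 0.008, 0.3], [-0.507, 0.835, 0.4, 0, 0, 0.008, 0.3], [-0.507, 0.835, 0.4, 0, 0, 0.008, 0.3]],
])

```text
time_s: 36.88
position: [0.575, 0.0163, 0.1451]
tcp_rot: [[-0.978, 0.209, -0.007], [0.209, 0.978, 0.001], [0.007, -0.001, -1.0]]
force: [-1.5, 0.2, 0.5]
opening: 0.348
grasp_force: 0.0
```

Call:
carry_out([
  [[0, 0, 0, 0, 0, 0, 0.3], [0, 0, 0, 0, 0, 0, 0.3], [0, 0, 0, 0, 0, 0, 0.3], [0, 0, 0, 0, 0, 0, 0.3], [0, 0, 0, 0, 0, 0, 0.3], [0, 0, 0, 0, 0, 0, 0.3], [0, 0, 0, 0, 0, 0, 0.3], [0, 0, 0, 0, 0, 0, 0.3], [0, 0, 0, 0, 0, 0, 0.3], [0, 0, 0, 0, 0, 0, 0.3]],
])

```text
time_s: 37.72
position: [0.5778, 0.0169, 0.1483]
tcp_rot: [[-0.978, 0.207, -0.0], [0.207, 0.978, -0.0], [0.0, -0.0, -1.0]]
force: [-0.3, 0.5, -0.5]
opening: 0.35
grasp_force: 0.0
```

```bash
python3 p.py .577 .0175 .077 -12; python3 -c "
from lib import *
ims=grab();b=cv2.resize(ims['scene'][130:230,230:330,::-1],None,fx=5,fy=5,interpolation=2);cv2.imwrite('pics/v5.png',b)"
```

```text
shift [0.0059 0.0031 0.4754] mm [ 0.9  0.5 71.3] turn/360 [-0.     -0.      0.0001] deg [-0. -0.  0.] j6 -87.0
```

View pics/v5.png

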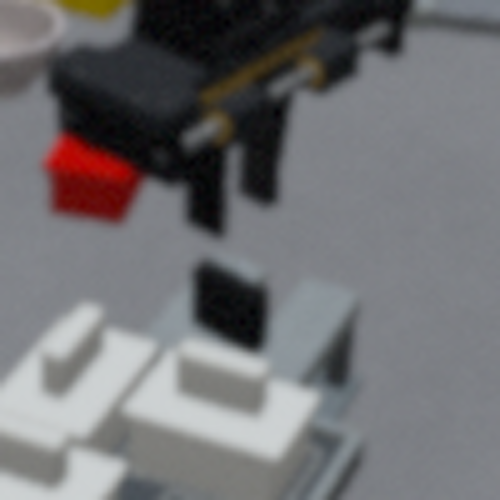

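The fingers (tips at (207,225) and (262,195)) straddle the black grip at (232,300). I'll descend and grip it.

Call:
carry_out([
  [[0.006, 0.003, 0.1, 0, 0, 0, 0.3], [0.006, 0.003, 0.22, 0, 0, 0, 0.3], [0.006, 0.003, 0.34, 0, 0, 0, 0.3], [0.006, 0.003, 0.43, 0, 0, 0, 0.3], [0.006, 0.003, 0.47, 0, 0, 0, 0.3], [0.006, 0.003, 0.47, 0, 0, 0, 0.3], [0.006, 0.003, 0.47, 0, 0, 0, 0.3], [0.006, 0.003, 0.47, 0, 0, 0, 0.3], [0.006, 0.003, 0.47, 0, 0, 0, 0.3], [0.006, 0.003, 0.47, 0, 0, 0, 0.3]],
])

```text
time_s: 38.65
position: [0.5776, 0.0174, 0.0787]
tcp_rot: [[-0.978, 0.208, 0.002], [0.208, 0.978, -0.0], [-0.002, 0.0, -1.0]]
force: [-1.4, -0.2, -0.2]
opening: 0.352
grasp_force: 0.0
```

Call:
carry_out([
  [[0, 0, 0, 0, 0, 0, 0.5], [0, 0, 0, 0, 0, 0, 0.7], [0, 0, 0, 0, 0, 0, 1], [0, 0, 0, 0, 0, 0, 1], [0, 0, 0, 0, 0, 0, 1], [0, 0, 0, 0, 0, 0, 1], [0, 0, 0, 0, 0, 0, 1], [0, 0, 0, 0, 0, 0, 1], [0, 0, 0, 0, 0, 0, 1], [0, 0, 0, 0, 0, 0, 1]],
])

```text
time_s: 39.48
position: [0.5771, 0.0176, 0.078]
tcp_rot: [[-0.978, 0.208, 0.0], [0.208, 0.978, 0.0], [-0.0, 0.0, -1.0]]
force: [-0.6, 0.7, 3.3]
opening: 0.155
grasp_force: 30.0
```

Call:
carry_out([
  [[0, 0, -0.03, 0, 0, 0, 1], [0, 0, -0.08, 0, 0, 0, 1], [0, 0, -0.14, 0, 0, 0, 1], [0, 0, -0.2, 0, 0, 0, 1], [0, 0, -0.27, 0, 0, 0, 1], [0, 0, -0.34, 0, 0, 0, 1], [0, 0, -0.42, 0, 0, 0, 1], [0, 0, -0.5, 0, 0, 0, 1], [0, 0, -0.54, 0, 0, 0, 1], [0, 0, -0.54, 0, 0, 0, 1]],
])

```text
time_s: 40.32
position: [0.5783, 0.0173, 0.1611]
tcp_rot: [[-0.978, 0.207, 0.004], [0.207, 0.978, -0.001], [-0.004, 0.0, -1.0]]
force: [-0.0, -0.3, -1.3]
opening: 0.157
grasp_force: 30.0
```

```bash
python3 p.py .5735 .0625 .157 -12; python3 -c "
from lib import *
ims=grab();b=cv2.resize(ims['scene'][130:230,230:330,::-1],None,fx=5,fy=5,interpolation=2);cv2.imwrite('pics/v6.png',b)"
```

```text
shift [0.0939 0.2883 0.0269] mm [14.1 43.2  4. ] turn/360 [0.     0.0007 0.0001] deg [0.  0.2 0. ] j6 -87.0
```

View pics/v6.png

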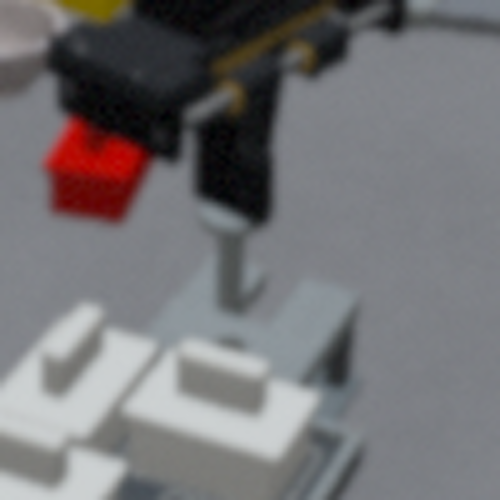

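The pin is fully out and upright, tip near (230,305), with the bore at (235,343) and the notch behind it. I'll move it 45 mm along +y.

Call:
carry_out([
  [[0.01, 0.03, 0, 0, 0, 0, 1], [0.03, 0.09, 0, 0, 0, 0, 1], [0.05, 0.16, 0, 0, 0, 0, 1], [0.07, 0.22, 0, 0, 0, 0, 1], [0.088, 0.27, 0, 0, 0, 0, 1], [0.091, 0.288, 0, 0, 0, 0, 1], [0.091, 0.288, 0, 0, 0, 0, 1], [0.091, 0.288, 0, 0, 0, 0, 1], [0.091, 0.288, 0, 0, 0, 0, 1], [0.091, 0.288, 0, 0, 0, 0, 1]],
])

```text
time_s: 41.25
position: [0.5728, 0.0621, 0.1588]
tcp_rot: [[-0.978, 0.208, 0.0], [0.208, 0.978, -0.0], [-0.0, -0.0, -1.0]]
force: [0.4, -0.6, -1.1]
opening: 0.161
grasp_force: 30.0
```

```bash
python3 p.py .574 .0625 .0785 -12; python3 -c "
from lib import *
ims=grab();b=cv2.resize(ims['scene'][150:220,240:320,::-1],None,fx=7,fy=7,interpolation=2);cv2.imwrite('pics/v7.png',b)"
```

```text
shift [-0.0072  0.0043  0.5355] mm [-1.1  0.6 80.3] turn/360 [-0.  0. -0.] deg [-0.  0. -0.] j6 -83.0
```

View pics/v7.png

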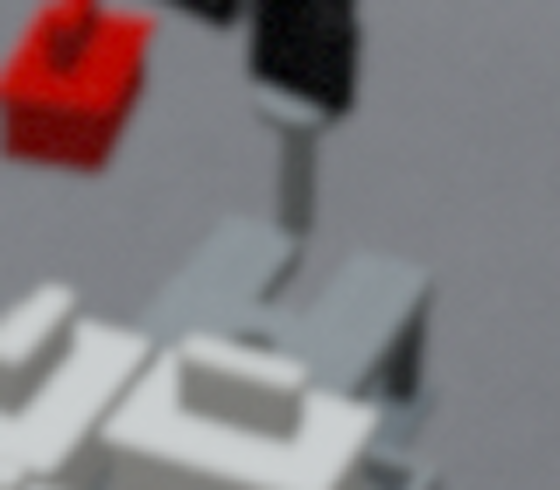

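The tip at (297,230) stands over the slot between the two bracket arms. I'll lower it gently.

Call:
carry_out([
  [[-0.007, 0.004, 0.03, 0, 0, 0, 1], [-0.007, 0.004, 0.07, 0, 0, 0, 1], [-0.007, 0.004, 0.11, 0, 0, 0, 1], [-0.007, 0.004, 0.16, 0, 0, 0, 1], [-0.007, 0.004, 0.2, 0, 0, 0, 1], [-0.007, 0.004, 0.24, 0, 0, 0, 1], [-0.007, 0.004, 0.27, 0, 0, 0, 1], [-0.007, 0.004, 0.27, 0, 0, 0, 1], [-0.007, 0.004, 0.27, 0, 0, 0, 1], [-0.007, 0.004, 0.27, 0, 0, 0, 1]],
])

```text
time_s: 42.18
position: [0.574, 0.0629, 0.1184]
tcp_rot: [[-0.978, 0.208, 0.0], [0.208, 0.978, -0.0], [-0.0, 0.0, -1.0]]
force: [0.4, 1.0, -1.6]
opening: 0.158
grasp_force: 30.0
```

Call:
carry_out([
  [[0, 0, 0.04, 0, 0, 0, 1], [0, 0, 0.09, 0, 0, 0, 1], [0, 0, 0.14, 0, 0, 0, 1], [0, 0, 0.19, 0, 0, 0, 1], [0, 0, 0.23, 0, 0, 0, 1], [0, 0, 0.25, 0, 0, 0, 1], [0, 0, 0.26, 0, 0, 0, 1], [0, 0, 0.265, 0, 0, 0, 1], [0, 0, 0.265, 0, 0, 0, 1], [0, 0, 0.265, 0, 0, 0, 1]],
])

```text
time_s: 43.02
position: [0.574, 0.0629, 0.0788]
tcp_rot: [[-0.978, 0.207, 0.001], [0.207, 0.978, -0.0], [-0.001, 0.0, -1.0]]
force: [-0.2, 0.8, -1.8]
opening: 0.161
grasp_force: 30.0
```

Call:
carry_out([
  [[0, 0, 0.004, 0, 0, 0, 1], [0, 0, 0.008, 0, 0, 0, 1], [0, 0, 0.01, 0, 0, 0, 1], [0, 0, 0.01, 0, 0, 0, 1], [0, 0, 0.01, 0, 0, 0, 0.8], [0, 0, 0.01, 0, 0, 0, 0.5], [0, 0, 0.01, 0, 0, 0, 0.3], [0, 0, 0.01, 0, 0, 0, 0.3], [0, 0, 0.01, 0, 0, 0, 0.3], [0, 0, 0.01, 0, 0, 0, 0.3]],
])

```text
time_s: 43.85
position: [0.5737, 0.0629, 0.0768]
tcp_rot: [[-0.978, 0.208, -0.0], [0.208, 0.978, 0.0], [0.0, -0.0, -1.0]]
force: [0.4, 0.1, -0.6]
opening: 0.341
grasp_force: 0.0
```

Call:
carry_out([
  [[0, 0, -0.05, 0, 0, 0, 0.3], [0, 0, -0.15, 0, 0, 0, 0.3], [0, 0, -0.3, 0, 0, 0, 0.3], [0, 0, -0.5, 0, 0, 0, 0.3], [0, 0, -0.7, 0, 0, 0, 0.3], [0, 0, -0.85, 0, 0, 0, 0.3], [0, 0, -0.85, 0, 0, 0, 0.3], [0, 0, -0.85, 0, 0, 0, 0.3], [0, 0, -0.85, 0, 0, 0, 0.3], [0, 0, -0.85, 0, 0, 0, 0.3]],
])

```text
time_s: 44.68
position: [0.5725, 0.063, 0.2031]
tcp_rot: [[-0.978, 0.208, -0.003], [0.208, 0.978, 0.0], [0.003, -0.0, -1.0]]
force: [0.4, -0.0, 0.4]
opening: 0.347
grasp_force: 0.0
```

```bash
python3 p.py .4695 -.109 .2 4.5; python3 -c "
from lib import *
ims=grab();cv2.imwrite('pics/t8.png',ims['top'][:,:,::-1]);b=cv2.resize(ims['scene'][150:280,180:320,::-1],None,fx=4.3,fy=4.3,interpolation=2);cv2.imwrite('pics/v8.png',b)"
```

```text
shift [ 0.4338 -1.2642  0.0228] mm [  65.1 -189.6    3.4] turn/360 [ 0.     -0.0005 -0.0458] deg [  0.   -0.2 -16.5] j6 -83.0
```

View pics/v8.png

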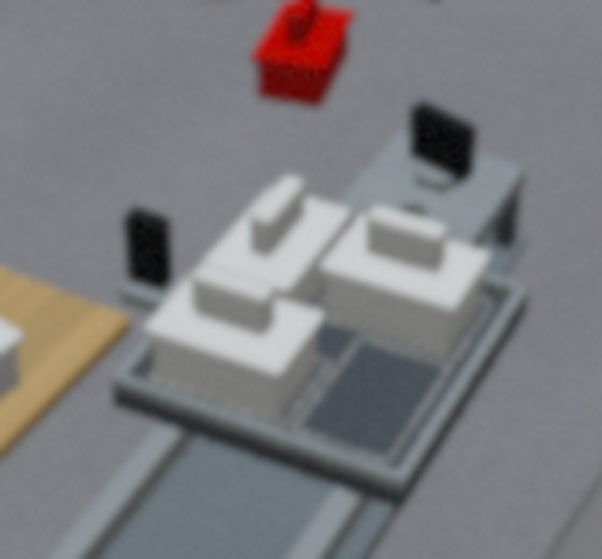

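The pin is parked upright (grip at (442,140), collar on the bracket) and the crucibles lie in their outlines. Next is the handle.

Call:
carry_out([
  [[0.03, -0.1, 0, 0, 0, 0, 0.3], [0.08, -0.22, 0, 0, 0, 0, 0.3], [0.13, -0.36, 0, 0, 0, 0, 0.3], [0.18, -0.5, 0, 0, 0, 0, 0.3], [0.22, -0.63, 0, 0, 0, 0, 0.3], [0.22, -0.63, 0, 0, 0, 0, 0.3], [0.22, -0.63, 0, 0, 0, 0, 0.3], [0.22, -0.63, 0, 0, 0, 0, 0.3], [0.22, -0.63, 0, 0, 0, 0, 0.3], [0.22, -0.63, 0, 0, 0, 0, 0.3]],
])

```text
time_s: 45.62
position: [0.5223, -0.0219, 0.2044]
tcp_rot: [[-0.978, 0.206, 0.0], [0.206, 0.978, 0.0], [0.0, 0.0, -1.0]]
force: [0.6, -0.5, -0.3]
opening: 0.35
grasp_force: 0.0
```

Call:
carry_out([
  [[0.03, -0.1, 0, 0, 0, -0.01, 0.3], [0.08, -0.22, 0, 0, 0, -0.02, 0.3], [0.13, -0.36, 0, 0, 0, -0.03, 0.3], [0.18, -0.5, 0, 0, 0, -0.046, 0.3], [0.215, -0.635, 0, 0, 0, -0.046, 0.3], [0.215, -0.635, 0.1, 0, 0, -0.046, 0.3], [0.215, -0.635, 0.2, 0, 0, -0.046, 0.3], [0.215, -0.635, 0.3, 0, 0, -0.046, 0.3], [0.215, -0.635, 0.35, 0, 0, -0.046, 0.3], [0.215, -0.635, 0.35, 0, 0, -0.046, 0.3]],
])

```text
time_s: 46.45
position: [0.4698, -0.1083, 0.1506]
tcp_rot: [[-0.997, -0.08, -0.003], [-0.08, 0.997, 0.002], [0.003, 0.002, -1.0]]
force: [-0.2, -0.1, 0.7]
opening: 0.352
grasp_force: 0.0
```

```bash
python3 p.py .4695 -.109 .072 4.5; python3 -c "
from lib import *
ims=grab();b=cv2.resize(ims['scene'][140:260,170:290,::-1],None,fx=4.3,fy=4.3,interpolation=2);cv2.imwrite('pics/v9.png',b)"
```

```text
shift [ 0.0006 -0.0056  0.524 ] mm [ 0.1 -0.8 78.6] turn/360 [ 0.0003 -0.0005  0.0003] deg [ 0.1 -0.2  0.1] j6 -121.0
```

View pics/v9.png

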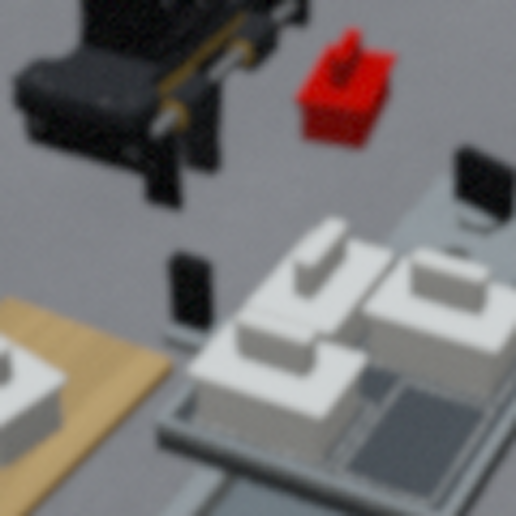

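The fingers at (165,205) and (207,165) straddle the handle at (190,285). I'll descend, then push toward -y with the rear finger.

Call:
carry_out([
  [[0, -0.004, 0.06, 0, 0, 0, 0.3], [0, -0.004, 0.15, 0, 0, 0, 0.3], [0, -0.004, 0.25, 0, 0, 0, 0.3], [0, -0.004, 0.35, 0, 0, 0, 0.3], [0, -0.004, 0.45, 0, 0, 0, 0.3], [0, -0.004, 0.52, 0, 0, 0, 0.3], [0, -0.004, 0.52, 0, 0, 0, 0.3], [0, -0.004, 0.52, 0, 0, 0, 0.3], [0, -0.004, 0.52, 0, 0, 0, 0.3], [0, -0.004, 0.52, 0, 0, 0, 0.3]],
])

```text
time_s: 47.38
position: [0.4713, -0.11, 0.0749]
tcp_rot: [[-0.997, -0.08, 0.002], [-0.08, 0.997, -0.001], [-0.002, -0.001, -1.0]]
force: [-0.3, 0.4, 0.8]
opening: 0.35
grasp_force: 0.0
```

Call:
carry_out([
  [[0, -0.01, 0, 0, 0, 0, 0.3], [0, -0.02, 0, 0, 0, 0, 0.3], [0, -0.03, 0, 0, 0, 0, 0.3], [0, -0.04, 0, 0, 0, 0, 0.3], [0, -0.05, 0, 0, 0, 0, 0.3], [0, -0.06, 0, 0, 0, 0, 0.3], [0, -0.07, 0, 0, 0, 0, 0.3], [0, -0.08, 0, 0, 0, 0, 0.3], [0, -0.09, 0, 0, 0, 0, 0.3], [0, -0.1, 0, 0, 0, 0, 0.3]],
])

```text
time_s: 48.22
position: [0.4717, -0.1247, 0.074]
tcp_rot: [[-0.997, -0.08, -0.0], [-0.08, 0.997, 0.0], [0.0, 0.0, -1.0]]
force: [0.7, 2.9, 2.8]
opening: 0.351
grasp_force: 1.6
```

Call:
carry_out([
  [[0, -0.015, 0, 0, 0, 0, 0.3], [0, -0.03, 0, 0, 0, 0, 0.3], [0, -0.045, 0, 0, 0, 0, 0.3], [0, -0.06, 0, 0, 0, 0, 0.3], [0, -0.075, 0, 0, 0, 0, 0.3], [0, -0.09, 0, 0, 0, 0, 0.3], [0, -0.105, 0, 0, 0, 0, 0.3], [0, -0.12, 0, 0, 0, 0, 0.3], [0, -0.135, 0, 0, 0, 0, 0.3], [0, -0.15, 0, 0, 0, 0, 0.3]],
])

```text
time_s: 49.05
position: [0.4734, -0.1473, 0.074]
tcp_rot: [[-0.997, -0.08, -0.0], [-0.08, 0.997, 0.0], [0.0, 0.0, -1.0]]
force: [-0.1, 2.8, 1.7]
opening: 0.349
grasp_force: 1.6
```

Call:
carry_out([
  [[0, -0.015, 0, 0, 0, 0, 0.3], [0, -0.03, 0, 0, 0, 0, 0.3], [0, -0.045, 0, 0, 0, 0, 0.3], [0, -0.06, 0, 0, 0, 0, 0.3], [0, -0.075, 0, 0, 0, 0, 0.3], [0, -0.09, 0, 0, 0, 0, 0.3], [0, -0.105, 0, 0, 0, 0, 0.3], [0, -0.12, 0, 0, 0, 0, 0.3], [0, -0.135, 0, 0, 0, 0, 0.3], [0, -0.15, 0, 0, 0, 0, 0.3]],
])

```text
time_s: 49.88
position: [0.4752, -0.1697, 0.074]
tcp_rot: [[-0.997, -0.08, -0.001], [-0.08, 0.997, 0.0], [0.001, 0.0, -1.0]]
force: [0.3, 3.1, 2.2]
opening: 0.347
grasp_force: 1.6
```

Call:
carry_out([
  [[0, -0.01, 0, 0, 0, 0, 0.3], [0, -0.02, 0, 0, 0, 0, 0.3], [0, -0.03, 0, 0, 0, 0, 0.3], [0, -0.04, 0, 0, 0, 0, 0.3], [0, -0.05, 0, 0, 0, 0, 0.3], [0, -0.06, 0, 0, 0, 0, 0.3], [0, -0.07, 0, 0, 0, 0, 0.3], [0, -0.08, 0, 0, 0, 0, 0.3], [0, -0.09, 0, 0, 0, 0, 0.3], [0, -0.1, 0, 0, 0, 0, 0.3]],
])

```text
time_s: 50.72
position: [0.4764, -0.1846, 0.074]
tcp_rot: [[-0.997, -0.08, -0.0], [-0.08, 0.997, 0.0], [0.0, 0.0, -1.0]]
force: [-2.1, 3.5, 1.1]
opening: 0.348
grasp_force: 1.6
```

Call:
carry_out([
  [[0, -0.007, 0, 0, 0, 0, 0.3], [0, -0.014, 0, 0, 0, 0, 0.3], [0, -0.021, 0, 0, 0, 0, 0.3], [0, -0.028, 0, 0, 0, 0, 0.3], [0, -0.035, 0, 0, 0, 0, 0.3], [0, -0.042, 0, 0, 0, 0, 0.3], [0, -0.049, 0, 0, 0, 0, 0.3], [0, -0.056, 0, 0, 0, 0, 0.3], [0, -0.063, 0, 0, 0, 0, 0.3], [0, -0.07, 0, 0, 0, 0, 0.3]],
])

```text
time_s: 51.55
position: [0.4772, -0.195, 0.074]
tcp_rot: [[-0.997, -0.08, -0.0], [-0.08, 0.997, 0.0], [0.0, 0.0, -1.0]]
force: [-2.1, 2.0, -0.0]
opening: 0.351
grasp_force: 1.6
```

Call:
carry_out([
  [[0, -0.007, 0, 0, 0, 0, 0.3], [0, -0.014, 0, 0, 0, 0, 0.3], [0, -0.021, 0, 0, 0, 0, 0.3], [0, -0.028, 0, 0, 0, 0, 0.3], [0, -0.035, 0, 0, 0, 0, 0.3], [0, -0.042, 0, 0, 0, 0, 0.3], [0, -0.049, 0, 0, 0, 0, 0.3], [0, -0.056, 0, 0, 0, 0, 0.3], [0, -0.063, 0, 0, 0, 0, 0.3], [0, -0.07, 0, 0, 0, 0, 0.3]],
])

```text
time_s: 52.38
position: [0.4783, -0.2055, 0.074]
tcp_rot: [[-0.997, -0.08, -0.0], [-0.08, 0.997, 0.0], [0.0, 0.0, -1.0]]
force: [-2.4, 2.3, -1.2]
opening: 0.349
grasp_force: 1.5
```

Call:
carry_out([
  [[0, -0.006, 0, 0, 0, 0, 0.3], [0, -0.012, 0, 0, 0, 0, 0.3], [0, -0.018, 0, 0, 0, 0, 0.3], [0, -0.024, 0, 0, 0, 0, 0.3], [0, -0.03, 0, 0, 0, 0, 0.3], [0, -0.036, 0, 0, 0, 0, 0.3], [0, -0.042, 0, 0, 0, 0, 0.3], [0, -0.048, 0, 0, 0, 0, 0.3], [0, -0.054, 0, 0, 0, 0, 0.3], [0, -0.06, 0, 0, 0, 0, 0.3]],
])

```text
time_s: 53.22
position: [0.479, -0.2145, 0.074]
tcp_rot: [[-0.997, -0.08, 0.0], [-0.08, 0.997, -0.0], [-0.0, -0.0, -1.0]]
force: [-2.2, 2.3, -2.2]
opening: 0.352
grasp_force: 1.5
```

Call:
carry_out([
  [[0, -0.005, 0, 0, 0, 0, 0.3], [0, -0.01, 0, 0, 0, 0, 0.3], [0, -0.015, 0, 0, 0, 0, 0.3], [0, -0.02, 0, 0, 0, 0, 0.3], [0, -0.025, 0, 0, 0, 0, 0.3], [0, -0.03, 0, 0, 0, 0, 0.3], [0, -0.035, 0, 0, 0, 0, 0.3], [0, -0.04, 0, 0, 0, 0, 0.3], [0, -0.045, 0, 0, 0, 0, 0.3], [0, -0.05, 0, 0, 0, 0, 0.3]],
])

```text
time_s: 54.05
position: [0.4789, -0.2161, 0.0739]
tcp_rot: [[-0.997, -0.076, -0.002], [-0.076, 0.997, 0.01], [0.001, 0.01, -1.0]]
force: [5.1, 19.3, 2.7]
opening: 0.352
grasp_force: 10.1
```

The carriage hit its stop: it stalled and the force rose to 19 N. I'll back the finger off within the gap and lift away.

Call:
carry_out([
  [[0, 0.01, 0, 0, 0, 0, 0.3], [0, 0.025, 0, 0, 0, 0, 0.3], [0, 0.04, 0, 0, 0, 0, 0.3], [0, 0.06, 0, 0, 0, 0, 0.3], [0, 0.08, 0, 0, 0, 0, 0.3], [0, 0.09, 0, 0, 0, 0, 0.3], [0, 0.09, 0, 0, 0, 0, 0.3], [0, 0.09, 0, 0, 0, 0, 0.3], [0, 0.09, 0, 0, 0, 0, 0.3], [0, 0.09, 0, 0, 0, 0, 0.3]],
])

```text
time_s: 54.88
position: [0.4787, -0.2088, 0.0741]
tcp_rot: [[-0.997, -0.08, 0.0], [-0.08, 0.997, -0.0], [-0.0, -0.0, -1.0]]
force: [-0.3, 0.5, 0.3]
opening: 0.35
grasp_force: 0.0
```

Call:
carry_out([
  [[0, 0, -0.05, 0, 0, 0, 0.3], [0, 0, -0.15, 0, 0, 0, 0.3], [0, 0, -0.3, 0, 0, 0, 0.3], [0, 0, -0.5, 0, 0, 0, 0.3], [0, 0, -0.7, 0, 0, 0, 0.3], [0, 0, -0.9, 0, 0, 0, 0.3], [0, 0, -1, 0, 0, 0, 0.3], [0, 0, -1, 0, 0, 0, 0.3], [0, 0, -1, 0, 0, 0, 0.3], [0, 0, -1, 0, 0, 0, 0.3]],
])

```text
time_s: 55.72
position: [0.4777, -0.2079, 0.2233]
tcp_rot: [[-0.997, -0.08, -0.002], [-0.08, 0.997, 0.001], [0.001, 0.001, -1.0]]
force: [-0.5, -0.3, -0.6]
opening: 0.351
grasp_force: 0.0
```

```bash
python3 -c "
from lib import *
ims=grab();o=np.array([.1055*np.sin(.078),-.1055*np.cos(.078)])
b=cv2.resize(ims['scene'][130:330,130:330,::-1],None,fx=3,fy=3,interpolation=2);cv2.imwrite('pics/v10.png',b)
for d in(.098,):
  o=d*np.array([np.sin(.078),-np.cos(.078)])
  for x,y,z,w in((.5588,-.1493,.05,4.5),(.6136,-.0547,.05,4.5),(.5389,-.0746,.05,94.5)):
    print(np.round([x+o[0],y+o[1]],4),fitlid(ims,[x+o[0],y+o[1],z,np.radians(w)],views=('scene',)))
print(fitlid(ims,[.39,-.205,.012,-.15],views=('scene',)))
"
```

```text
[ 0.5664 -0.247 ] (array([ 0.56550672, -0.24813848,  0.05      ,  0.06456678]), np.float64(231.01690631808285))
[ 0.6212 -0.1524] (array([ 0.62023551, -0.15387124,  0.05      ,  0.07266632]), np.float64(120.51633986928111))
[ 0.5465 -0.1723] (array([ 0.54954143, -0.1895479 ,  0.05      ,  1.70707375]), np.float64(211.0733769063181))
(array([ 0.39036935, -0.20631085,  0.012     , -0.18063891]), np.float64(54.36766884531594))
```

View pics/v10.png

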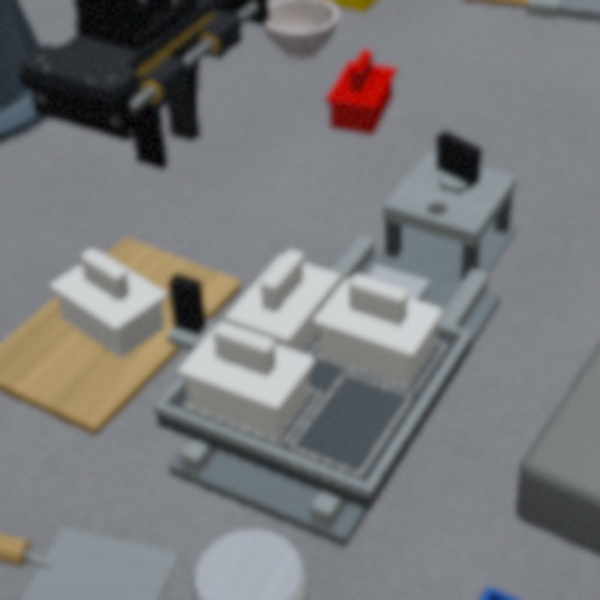

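The carriage has been slid forward against its stop. All three charged crucibles are still in their outlines, D is on the board, the pin hangs in the notch and the gripper is clear, so I hand in.

```bash
python3 -c "
from rig import job
print(job.hand_in())"
```

```text
the job is handed in; nothing more can be done
None
```

The job is handed in (no verdict came back): four crucibles were present, the three charged ones lie in their outlines, the empty one stands on the board, the pin hangs parked in the notch, and the carriage is against its stop (felt at 19 N).

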